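Set up the graded absorber row on the shielding test bench

TASK

Set up the shielding test on the bench: stand the lead absorber (yellow mount) in the holder next to the white source well, the aluminium absorber (blue mount) in the holder next to the survey meter, and the copper absorber (red mount) in the holder between them, each with its foot fully down in the pocket. Only when all three shields stand in place, set the blue-capped source vial upright in the well. Do not shift the survey meter or tip the vial over, and let go of everything at the end.

Things in the scene. Friction and masses are not known exactly. Their poses are not given: they have to be found in the camera images.
- lead_absorber_centre (a point): Lead absorber, loose, upright, 340 g: yellow foot 58x24x12 mm, on it a dull dark grey sheet 54 wide, 7 thick, 60 tall, on top a yellow block handle 30 long (x), 12 thick (y), 30 tall. Point: its centre, 50 mm above the underside, below the handle, which spans 20 to 50 mm above the point. x along sheet and foot, y across the sheet, z up; a half turn about z makes no difference.
- copper_absorber_centre (a point): Copper absorber, loose, upright, 280 g: dark red foot 58x24x12 mm, on it a copper sheet 54 wide, 7 thick, 60 tall, on top a dark red block handle 30 long (x), 12 thick (y), 30 tall. Point: its centre, 50 mm above the underside, below the handle, which spans 20 to 50 mm above the point. x along sheet and foot, y across the sheet, z up; a half turn about z makes no difference.
- aluminium_absorber_centre (a point): Aluminium absorber, loose, upright, 160 g: blue foot 58x24x12 mm, on it a bright silver sheet 54 wide, 7 thick, 60 tall, on top a blue block handle 30 long (x), 12 thick (y), 30 tall. Point: its centre, 50 mm above the underside, below the handle, which spans 20 to 50 mm above the point. x along sheet and foot, y across the sheet, z up; a half turn about z makes no difference.
- source_vial_centre (a point): Source vial: clear glass vial with a blue cap and narrower neck, upright, loose, 30 g, 30 mm in diameter, 62 mm tall; it stands alone in the open, left of the bench (the small vials behind the viewing screen are not meant). Point: its centre, 31 mm above its underside; z up.
- holder_1_pocket (a point): End holder of the row of three, on the bench's +y side: dark steel block 78x43x18 mm fixed on the bench, with a pocket 63x29 mm, 10 mm deep, its upper 6 mm flared at 45 degrees, for an absorber's foot. Point: centre of the pocket floor, 24 mm above the worktop, 10 mm below the rim. x: the pocket's long side; y: along the bench; z up.
- holder_2_pocket (a point): Middle holder of the row of three, 48 mm (+-4) from its neighbours: dark steel block 78x43x18 mm fixed on the bench, with a pocket 63x29 mm, 10 mm deep, its upper 6 mm flared at 45 degrees, for an absorber's foot. Point: centre of the pocket floor, 24 mm above the worktop, 10 mm below the rim. x: the pocket's long side; y: along the bench; z up.
- holder_3_pocket (a point): End holder of the row of three, on the bench's -y side: dark steel block 78x43x18 mm fixed on the bench, with a pocket 63x29 mm, 10 mm deep, its upper 6 mm flared at 45 degrees, for an absorber's foot. Point: centre of the pocket floor, 24 mm above the worktop, 10 mm below the rim. x: the pocket's long side; y: along the bench; z up.
- well_floor (a point): Source well: white block 56x56x30 mm fixed on the bench some 74 mm beyond one end of the row of holders (either end), with a round hole 36 mm in diameter, 10 mm deep, its upper 5 mm flared at 45 degrees. Point: centre of the hole's floor, 36 mm above the worktop, 10 mm below the rim; z up.
- survey_meter: Hand survey meter, orange case, black face with a knob, 150x66x62 mm, lying loose across the bench beyond the other end of the row, opposite the well. Origin: centre of its underside; x along its long side. It must stay where it is.
- l_block_shield: Fixed lead viewing screen, not part of the job: 0.28 m wide (y), 0.18 m deep (x), 0.38 m high, its glass sloping back; origin at the centre of its underside. It stands between the bench and the loose things: carry things past on the robot's side of it.
Not all that is in view belongs to the job. Leave any green look-alike of the part that bears aluminium_absorber_centre alone.

How it is judged:
By the outcome, as a careful person would: the job done as asked, in the order asked, and still so for the second after the job is handed in, with the robot touching nothing.
It also fails if it takes over 128 s, if anything falls off the work surface, if the arm or the gripper's body presses on something with over 40 N, if the wrist force passes 120 N, or if a joint passes its speed limit or range.

ROBOT

A 6-joint arm with a two-finger parallel gripper is mounted at the origin on a cart in front of the work surface, level with it; the furniture and walls round the work are solid. World frame = base frame: x ahead of the robot, y to its left, z up, the work surface at z = 0. Lengths are in mm, angles in rad, forces in N, time in s.
With the tool pointing down it reaches from about 425 to 950 mm from the base axis. Payload 3.5 kg.
Tool frame: the origin (TCP) lies between the finger pads; the fingertips stand 11 mm ahead of it and the grasp point (between the pads) lies 8 mm behind it; z points along the fingers, y is the direction in which the jaws open and shut (so a half turn about z gives the same grasp; the last joint's range is limited). The gripper opens to 85 mm and grips with 20 to 120 N. Pads are 22 mm wide; open, the fingers measure 114 mm over their backs; the gripper's body (76 mm by 85 mm) begins 54 mm behind the grasp point. The pads swing forward as they close: fully open they stand 13 mm farther back than shut.
Start: joints at [-1.346, 0.286, 1.577, -0, 1.279, -0.15], TCP at [247.13, -628.118, 242.325] pointing down, gripper open.
Joint ranges: [-2.77, 2.77], [-0.9, 2.22], [0.21, 2.48], [-1.53, 4.67], [0.24, 2.81], [-2.84, 2.84]. Speed limits (rad/s): [2.79, 2.79, 3.14, 3.14, 3.14, 3.14].

INTERFACE

Orientations are given as a rotation vector (axis times angle).
In Python, from rig import bot gives the robot as it stands.
- The arm moves only by the tool send_rows, never from a script. Its argument "plan" is one flat list of numbers, 5 for each row, row after row: the shift along the world's x, y, z in cm, then the turn about the world's z in rad, then the opening in per cent of the stroke, from 0 (shut) to 100 (fully open). In form: [tx, ty, tz, twist, fingers, tx, ty, tz, twist, fingers, ...]. A call has 1 to 5 rows; each row is the pose to reach, as a shift and turn from the pose commanded when the call began; what a row does not reach only later rows make up. A row lasts 1/12 s, in which the tool goes at most 41.7 mm and 7.16 degrees, less where a joint would pass 70% of its speed; a pose out of reach is approached as far as the arm can. A call with a gripper value outside its range is refused whole. The fingers move at their own pace and stop on an object; "newtons" is the grip in N (left out, the last holds). Time passes only in rows, so rows that repeat a pose let the fingers close. It gives the time, the measured TCP pose, the force and the opening at its end, in the units of the state.
- bot.sense(): the state, without advancing time (a new reading comes with each control period).
- bot.snapshot(name): name is "side" or "top"; returns (picture, depth): 384x512x3 uint8, red, green, blue; 384x512 float32, mm along the optical axis (not along the pixel's ray), 0 where there is no reading.
- bot.calibration(name): a dict with "fx", "fy", "cx", "cy" (pixels), "pose" (4x4, takes a point from camera to world coordinates). Camera axes: x right, y down, z forward; pixel columns grow to the right and rows downward; lengths in mm; the calibration is good to about 2 mm. A picture is of the moment at which its call begins. calibration takes no time and is no camera call.
- bot.finish_job(): hands the job in, once; it reports no verdict.
The state is a dict: "clock": time; "joint_pos": joint angles; "joint_velocities": joint speeds; "joint_efforts": joint torques, N m; "tcp_pos": TCP position; "ee_rot": TCP orientation; "contact_force": force on the tool from outside, world axes, zero at the start; "ft_torque": the same for the moment, N m; "grip_width": opening from 0.0 (shut) to 1.0 (fully open).
Only numpy, scipy, OpenCV 4.12 (cv2) and the standard library are available. Lean on these libraries where they do the work, as an engineer would, in place of code of your own. Each camera call takes 0.05 s, during which the arm holds its last target.

## Working session

There is one attempt and no reset: what is moved stays moved. The work goes in short steps, Python scripts to look and compute and a tool call to move; the robot and the scene stay as the last step left them, time stands still between calls to the robot, and variables do not carry over. Pictures are saved under pics/ and viewed, and the job is handed in when it is done.

Besides the shell and the picture viewer there is one more tool, called after "Request:" as name(argument=value, ...), one argument or row to a line, values as JSON. send_rows: Moves the arm, as the interface text tells. Its arguments: {"type":"object","properties":{"plan":{"type":"array","items":{"type":"number"}},"newtons":{"type":"number"}},"required":["plan"]}

```bash
mkdir -p pics; ls
python3 - <<'E'
from rig import bot
import cv2, numpy as np
print(bot.sense())
for n in ("side","top"):
    p,d=bot.snapshot(n); c=bot.calibration(n)
    cv2.imwrite(f"pics/{n}0.png",p[:,:,::-1]); np.savez(f"{n}0.npz",p=p,d=d,**c)
    print(n,c)
E
```

```text
pics
{'clock': 0.0, 'joint_pos': array([-1.34600482e+00,  2.87159867e-01,  1.57820547e+00, -2.82205261e-05,
        1.27863381e+00, -1.50001083e-01]), 'joint_velocities': array([ 3.63172902e-06, -5.77626761e-04, -4.91764145e-05,  2.34854481e-04,
       -1.98839691e-03, -7.13565462e-04]), 'joint_efforts': array([-1.69078089e-04, -4.05987740e+01, -2.92622477e+01, -1.88669369e-04,
        5.96410609e-03,  4.84213459e-06]), 'tcp_pos': array([ 246.97744314, -627.49268144,  240.93562416]), 'ee_rot': array([-3.08422755e+00, -5.84847896e-01,  1.83589492e-04]), 'contact_force': array([-0.34142717,  0.63806197, -0.05643945]), 'ft_torque': array([ 0.00971116, -0.01855332, -0.00343044]), 'grip_width': 1.0011298720099202}
side {'fx': 493.14789246659734, 'fy': 493.14789246659734, 'cx': 260.5851801733768, 'cy': 186.8792420776994, 'pose': array([[ 9.53632182e-01,  2.47289403e-01, -1.71562269e-01,
         7.93409212e+02],
       [ 3.00395355e-01, -7.46678656e-01,  5.93492726e-01,
        -7.81331274e+02],
       [ 1.86625775e-02, -6.17510272e-01, -7.86341384e-01,
         1.17264023e+03],
       [ 0.00000000e+00,  0.00000000e+00,  0.00000000e+00,
         1.00000000e+00]])}
top {'fx': 474.53027241942374, 'fy': 474.53027241942374, 'cx': 251.6272777649352, 'cy': 189.66378710852666, 'pose': array([[-1.38217371e-02, -9.91070595e-01,  1.32619891e-01,
         3.38244215e+02],
       [-9.99864888e-01,  1.48792969e-02,  6.98661449e-03,
         4.18655710e+01],
       [-8.89751892e-03, -1.32505405e-01, -9.91142347e-01,
         1.43921115e+03],
       [ 0.00000000e+00,  0.00000000e+00,  0.00000000e+00,
         1.00000000e+00]])}
```

View pics/side0.png

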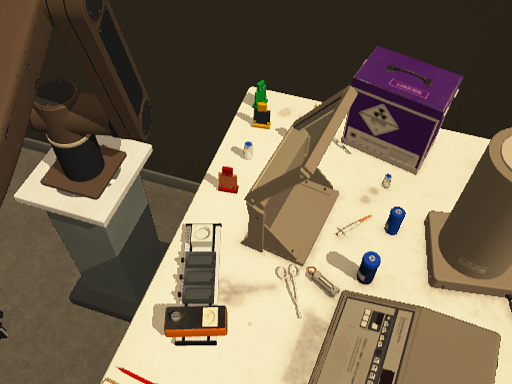

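View pics/top0.png

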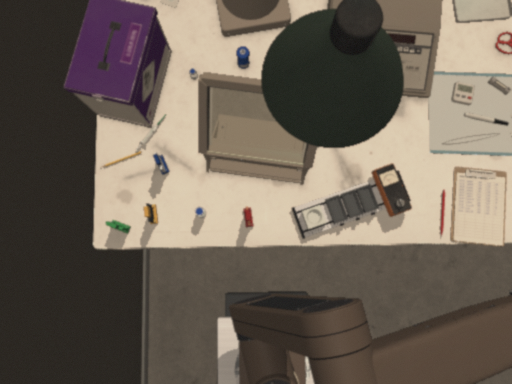

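Run:
```python
import cv2, numpy as np
t=cv2.imread("pics/top0.png"); s=cv2.imread("pics/side0.png")
cv2.imwrite("pics/t_a.png",cv2.resize(t[140:240,95:265],None,fx=4.7,fy=4.7,interpolation=cv2.INTER_CUBIC))
cv2.imwrite("pics/t_b.png",cv2.resize(t[155:245,285:420],None,fx=5.9,fy=5.9,interpolation=cv2.INTER_CUBIC))
cv2.imwrite("pics/s_b.png",cv2.resize(s[210:350,150:250],None,fx=4.2,fy=4.2,interpolation=cv2.INTER_CUBIC))
cv2.imwrite("pics/s_a.png",cv2.resize(s[75:200,210:300],None,fx=4.7,fy=4.7,interpolation=cv2.INTER_CUBIC))
```

```text
(no output)
```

View pics/t_a.png

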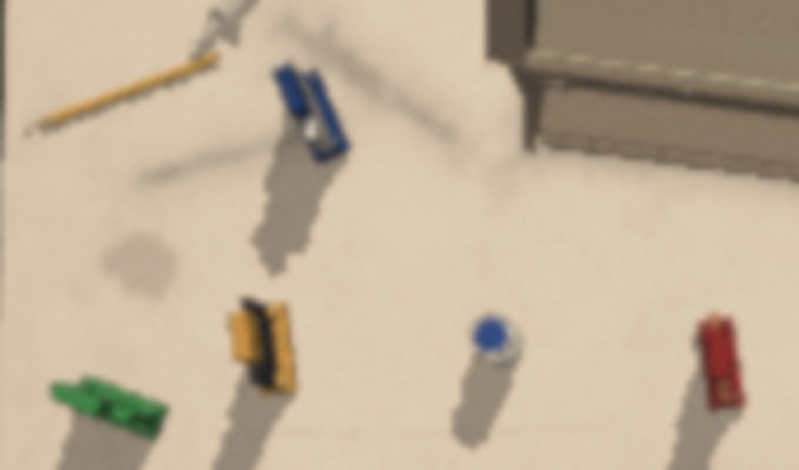

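View pics/t_b.png

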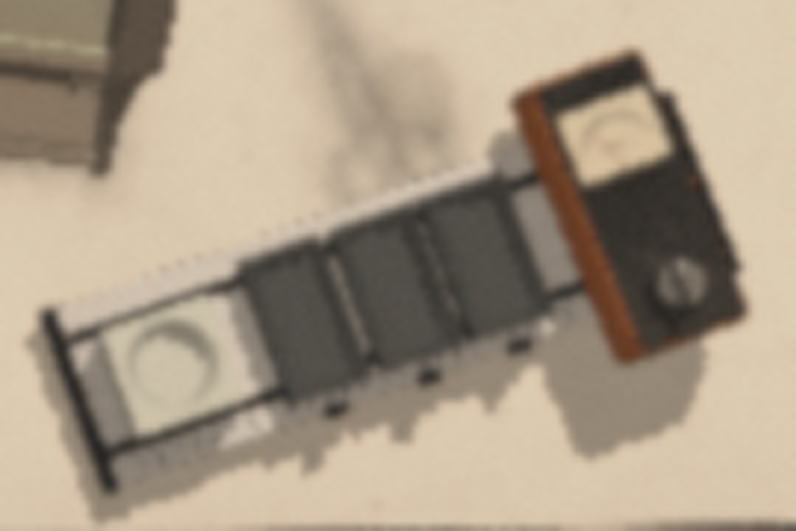

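View pics/s_b.png

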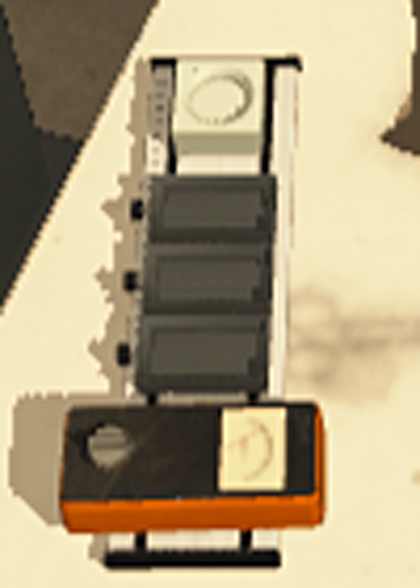

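View pics/s_a.png

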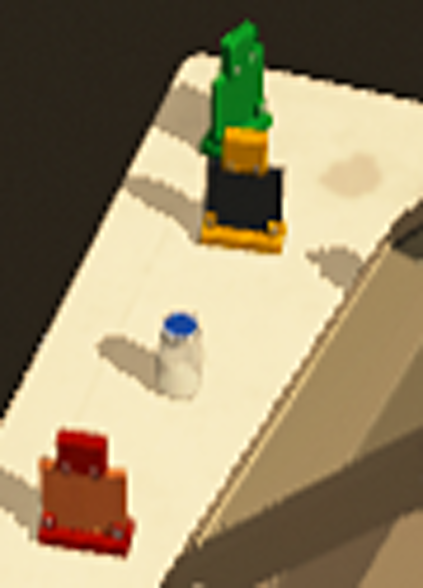

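```bash
cat > h.py <<'E'
import numpy as np, cv2
def cloud(p,d,c):
    v,u=np.mgrid[:384,:512]
    P=np.stack([(u-c['cx'])*d/c['fx'],(v-c['cy'])*d/c['fy'],d,np.ones_like(d)],-1)@np.asarray(c['pose']).T
    return np.where(d[...,None]>0,P[...,:3],np.nan)
def load(n):
    z=np.load(n+'.npz'); return z['p'],cloud(z['p'],z['d'],z)
def masks(p):
    h=cv2.cvtColor(p,cv2.COLOR_RGB2HSV).astype(int); H,S,V=h[...,0],h[...,1],h[...,2]
    return dict(yellow=(H>10)&(H<28)&(S>140)&(V>90),red=((H<6)|(H>174))&(S>130)&(V>50),blue=(H>105)&(H<125)&(S>110)&(V>40),green=(H>45)&(H<85)&(S>100)&(V>30))
def rect(xy):
    (c,s,a)=cv2.minAreaRect(xy.astype(np.float32)); 
    if s[0]<s[1]: s=s[::-1]; a+=90
    return np.round(c,1),np.round(s,1),round((a+90)%180-90,1)
E
python3 - <<'E'
from h import *
roi={'top':(140,240,95,265),'side':(75,200,210,300)}
for n in('top','side'):
    p,X=load(n+'0'); r=roi[n]; R=np.zeros(p.shape[:2],bool);R[r[0]:r[1],r[2]:r[3]]=1
    for k,m in masks(p).items():
        mm=m&R&~np.isnan(X[...,0])
        for lo,hi,l in((72,110,'handle'),(-5,25,'foot'),(92,110,'htop'),(50,70,'cap')):
            q=X[mm&(X[...,2]>lo)&(X[...,2]<hi)]
            if len(q)>4: print(n,k,l,len(q),'mean',q.mean(0).round(1),'zmax',q[:,2].max().round(1),rect(q[:,:2]), 'med',np.median(q,0).round(1))
    # table z
    q=X[200:240,100:300] if n=='top' else X[150:190,190:215]
    print('tablez',np.nanpercentile(q[...,2],[5,25,50,75]))
E
```

```text
top yellow handle 44 mean [459.8 349.5  97.3] zmax 108.2 (array([459.8, 350.8]), array([27.2, 10.2]), 9.1) med [460.1 348.4  99.6]
top yellow foot 51 mean [463.4 346.8  15. ] zmax 24.9 (array([543.4, 368.2]), array([223.2,  13.5]), 15.2) med [459.3 345.7  14.6]
top yellow htop 34 mean [460.2 350.2 100.6] zmax 108.2 (array([459.4, 350.8]), array([26.4, 10.2]), 9.1) med [460.6 349.6 100.9]
top red handle 50 mean [446.1  64.1  98.8] zmax 106.6 (array([447.2,  64.2]), array([30.3, 12.1]), 8.5) med [445.4  64.1 100.5]
top red foot 36 mean [442.7  63.   14.3] zmax 23.4 (array([444.8,  64. ]), array([47.9, 18.3]), 7.3) med [438.6  59.4  13. ]
top red htop 45 mean [446.7  64.6 100.9] zmax 106.6 (array([447.2,  64.5]), array([30.3, 11.6]), 8.5) med [447.8  65.2 101. ]
top blue handle 22 mean [609.1 321.9 101.8] zmax 107.9 (array([610.1, 322.3]), array([22.8,  6.6]), 22.6) med [608.4 321.9 101.6]
top blue foot 10 mean [614.  318.4  13.9] zmax 19.9 (array([610.9, 316.8]), array([44.9,  2.5]), 23.8) med [613.9 319.   13.9]
top blue htop 22 mean [609.1 321.9 101.8] zmax 107.9 (array([610.1, 322.3
[... 1682 characters left out ...]
mean [463.  205.4  62.6] zmax 66.2 (array([463., 207.]), array([19.2, 17.4]), -1.2) med [462.  205.7  62.2]
side green handle 73 mean [426.9 446.4  90.3] zmax 104.8 (array([430.1, 408.9]), array([132.2,  22.2]), -84.3) med [426.8 447.1  93. ]
side green foot 54 mean [427.6 450.3  15. ] zmax 25.0 (array([428.5, 449.5]), array([62.6, 18.5]), 55.3) med [429.9 455.   13.8]
side green htop 37 mean [426.5 447.3  98.7] zmax 104.8 (array([431. , 406.3]), array([126.9,  20.6]), -84.1) med [426.4 449.8  98.6]
side green cap 51 mean [426.4 445.7  59.8] zmax 69.5 (array([426.6, 416.7]), array([118.7,  24.5]), -88.4) med [425.8 446.5  59.9]
tablez [-673.95465996 -570.65606068 -478.25943237   -1.38827828]
```

Run:
```python
from h import *
roi={'top':(155,245,285,420),'side':(210,350,150,250)}
for n in('top','side'):
    p,X=load(n+'0'); r=roi[n]; R=np.zeros(p.shape[:2],bool);R[r[0]:r[1],r[2]:r[3]]=1
    R&=~np.isnan(X[...,0])
    g=p.astype(int).sum(-1); Z=X[...,2]
    hsv=cv2.cvtColor(p,cv2.COLOR_RGB2HSV); 
    dark=R&(g<300)&(Z>18)&(Z<44)
    nl,l,st,ce=cv2.connectedComponentsWithStats(dark.astype(np.uint8))
    for i in range(1,nl):
        if st[i,4]>60:
            q=X[l==i]; print(n,'dark',st[i],q.mean(0).round(1),rect(q[:,:2]))
    wh=R&(g>480)&(Z>40)&(Z<52)
    nl,l,st,ce=cv2.connectedComponentsWithStats(wh.astype(np.uint8))
    for i in range(1,nl):
        if st[i,4]>40:
            q=X[l==i]; print(n,'white',st[i],q.mean(0).round(1),rect(q[:,:2]))
    me=R&(Z>52)&(Z<80); q=X[me]; print(n,'meter',len(q),q.mean(0),rect(q[:,:2]))
```

```text
top dark [372 171  20  46 118] [ 506.2 -334.3   32.8] (array([ 508.1, -333.6]), array([143.2,   5.4]), 20.4)
top dark [ 323  184   57   40 1213] [ 479.5 -246.8   28.1] (array([ 474.2, -247.4]), array([157.1,  87.7]), -71.1)
top white [303 206  23  22 182] [ 440.  -130.3   46.1] (array([ 442.8, -130.4]), array([56.4, 53. ]), -71.2)
top meter 1047 [ 519.79965044 -351.91399038   58.31599081] (array([ 520.5, -232.7]), array([346.6, 180.6]), -84.1)
side dark [ 178  249   38   56 1632] [ 480.2 -248.8   27.8] (array([ 473.7, -242.8]), array([159.4,  90.4]), -71.7)
side dark [165 327  62  12 266] [ 531.4 -391.9   32.3] (array([ 531.1, -391.9]), array([145.5,  11.6]), 22.5)
side white [191 223  22  19 242] [ 442.  -129.8   45.8] (array([ 442.6, -128.9]), array([60.3, 55.5]), -71.9)
side meter 1487 [ 520.95176923 -362.84582448   57.79739568] (array([ 509.3, -256.7]), array([307.2, 151.8]), -84.5)
```

Run:
```python
from h import *
out=[]
th=np.radians(19); ex=np.array([np.cos(th),np.sin(th)]); ey=np.array([-np.sin(th),np.cos(th)]); O=np.array([442.5,-130])
# image: col = along -ey from -40..240 ; row= 60..-60 ex ; 2px/mm
for n in('top','side'):
    z=np.load(n+'0.npz'); T=np.linalg.inv(z['pose'])
    rr,cc=np.mgrid[:280,:600]; a=-cc/2+50; b=70-rr/2
    W=np.stack([O[0]+a*ey[0]+b*ex[0],O[1]+a*ey[1]+b*ex[1],np.full(a.shape,34.),np.ones(a.shape)],-1)@T.T
    u=(W[...,0]/W[...,2]*z['fx']+z['cx']).astype(np.float32);v=(W[...,1]/W[...,2]*z['fy']+z['cy']).astype(np.float32)
    im=cv2.remap(z['p'],u,v,cv2.INTER_CUBIC)[...,::-1]
    im=cv2.convertScaleAbs(im,alpha=1.6)
    im=np.ascontiguousarray(im)
    for i in range(0,600,20): cv2.line(im,(i,0),(i,4 if i%100 else 12),(0,0,255),1)
    for i in range(0,280,20): cv2.line(im,(0,i),(4 if i%100 else 12,i),(0,0,255),1)
    out.append(im)
cv2.imwrite('pics/ortho.png',np.vstack(out))
```

```text
(no output)
```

View pics/ortho.png

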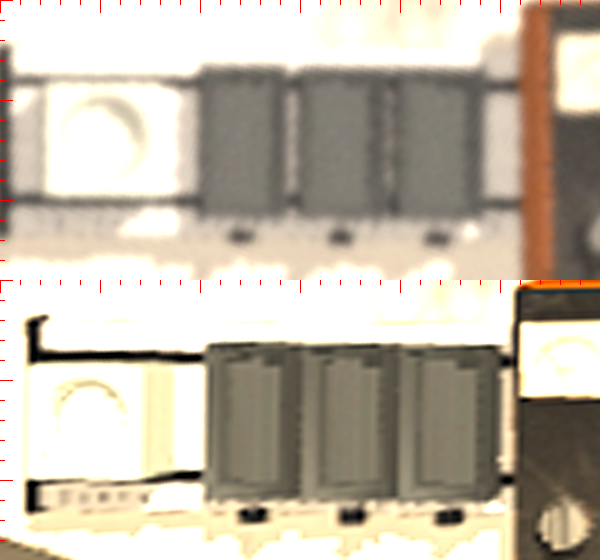

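```bash
cat > ortho.py <<'E'
from h import *
def ortho(npz,O,yaw,z0,a0,a1,b0,b1,s):
    # col: a from a1 (left) down to a0 (along bench y), row: b from b1 (top) to b0
    z=np.load(npz); T=np.linalg.inv(z['pose']); th=np.radians(yaw)
    ex=np.array([np.cos(th),np.sin(th)]); ey=np.array([-np.sin(th),np.cos(th)])
    rr,cc=np.mgrid[:int((b1-b0)*s),:int((a1-a0)*s)]; a=a1-cc/s; b=b1-rr/s
    W=np.stack([O[0]+a*ey[0]+b*ex[0],O[1]+a*ey[1]+b*ex[1],np.full(a.shape,float(z0)),np.ones(a.shape)],-1)@T.T
    u=(W[...,0]/W[...,2]*z['fx']+z['cx']).astype(np.float32);v=(W[...,1]/W[...,2]*z['fy']+z['cy']).astype(np.float32)
    im=np.ascontiguousarray(cv2.remap(z['p'],u,v,cv2.INTER_CUBIC)[...,::-1])
    for k in range(int(np.ceil(a0/10))*10,int(a1)+1,10):
        c=int((a1-k)*s); cv2.line(im,(c,0),(c,14 if k%50==0 else 6),(0,0,255),1)
    for k in range(int(np.ceil(b0/10))*10,int(b1)+1,10):
        c=int((b1-k)*s); cv2.line(im,(0,c),(14 if k%50==0 else 6,c),(0,0,255),1)
    return im
E
python3 - <<'E'
from ortho import *
O=(442.5,-130)
for zz,nm in((34,'h'),(46,'w')):
    L=[]
    for n in('top','side'):
        im=ortho(n+'0.npz',O,18.5,zz,*((-200,-40) if nm=='h' else (-40,40)),*(-50,50),5 if nm=='w' else 4.5)
        g=cv2.convertScaleAbs(im,alpha=2.2 if nm=='h' else 1)
        L.append(g[:290] if 0 else g)
    cv2.imwrite(f'pics/o_{nm}.png',cv2.resize(np.vstack(L) if nm=='h' else np.hstack(L),None,fx=.66 if nm=='h' else 1,fy=.66 if nm=='h' else 1))
E
```

```text
(no output)
```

View pics/o_h.png

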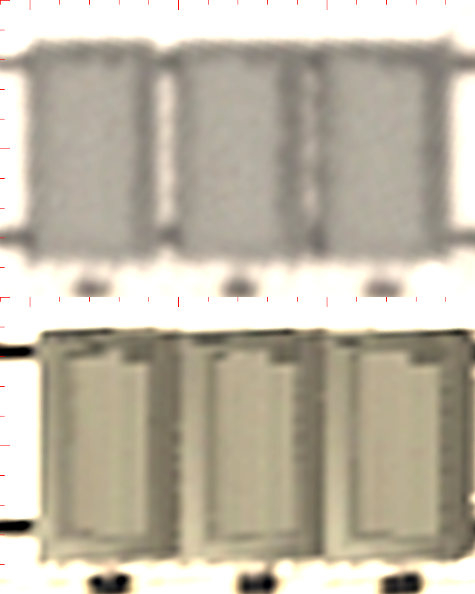

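View pics/o_w.png

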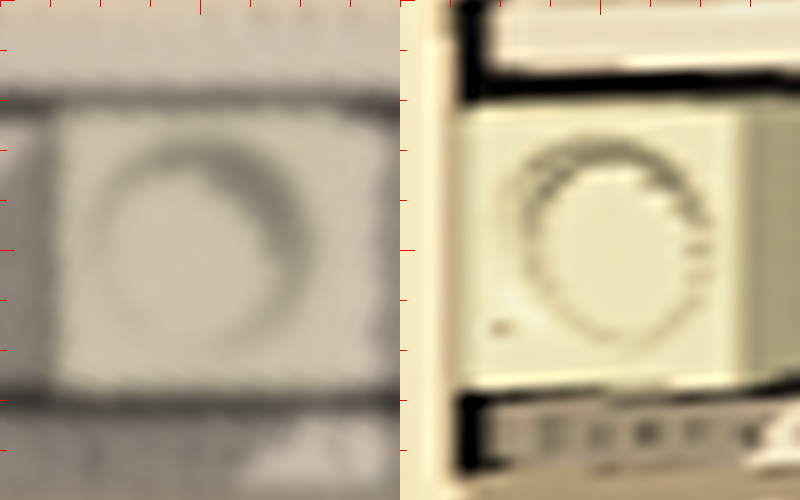

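Run:
```python
from h import *
O=np.array([442.5,-130]);th=np.radians(18.4);ex=np.array([np.cos(th),np.sin(th)]);ey=np.array([-ex[1],ex[0]])
for n in('top','side'):
    p,X=load(n+'0'); d=X[...,:2]-O; b=d@ex;a=d@ey
    m=(abs(b)<25)&(a<-45)&(a>-200)&~np.isnan(a)
    print(n)
    bins=np.arange(-198,-44,3)
    print([ (int(k),round(float(np.median(X[...,2][m&(a>=k)&(a<k+3)])),0)) for k in bins if (m&(a>=k)&(a<k+3)).sum()>3])
```

```text
top
[(-198, 19.0), (-192, 35.0), (-189, 31.0), (-186, 27.0), (-183, 25.0), (-180, 25.0), (-177, 26.0), (-174, 25.0), (-171, 24.0), (-168, 23.0), (-165, 25.0), (-162, 25.0), (-159, 27.0), (-156, 33.0), (-153, 33.0), (-150, 26.0), (-144, 33.0), (-141, 31.0), (-138, 26.0), (-135, 24.0), (-132, 25.0), (-129, 25.0), (-126, 24.0), (-123, 26.0), (-120, 25.0), (-117, 24.0), (-114, 24.0), (-111, 27.0), (-108, 32.0), (-105, 34.0), (-102, 26.0), (-99, 16.0), (-96, 34.0), (-93, 35.0), (-90, 30.0), (-87, 26.0), (-84, 26.0), (-81, 25.0), (-78, 25.0), (-75, 27.0), (-72, 24.0), (-69, 26.0), (-66, 25.0), (-63, 26.0), (-60, 28.0), (-57, 32.0), (-54, 31.0), (-51, 18.0), (-48, 18.0)]
side
[(-198, 18.0), (-195, 22.0), (-192, 25.0), (-189, 31.0), (-183, 25.0), (-180, 26.0), (-177, 26.0), (-174, 24.0), (-171, 24.0), (-168, 24.0), (-165, 24.0), (-162, 24.0), (-159, 25.0), (-156, 28.0), (-153, 32.0), (-150, 31.0), (-147, 33.0), (-144, 30.0), (-141, 31.0), (-138, 28.0), (-135, 25.0), (-132, 24.0), (-129, 24.0), (-126, 24.0), (-123, 26.0), (-120, 24.0), (-117, 24.0), (-114, 24.0), (-111, 25.0), (-108, 29.0), (-105, 31.0), (-102, 31.0), (-96, 30.0), (-93, 30.0), (-90, 31.0), (-87, 28.0), (-84, 25.0), (-81, 24.0), (-78, 24.0), (-75, 26.0), (-72, 25.0), (-69, 26.0), (-66, 25.0), (-63, 24.0), (-60, 25.0), (-57, 29.0), (-54, 32.0), (-51, 32.0)]
```

Run:
```python
from h import *
for n in('top','side'):
    p,X=load(n+'0')
    m=~np.isnan(X[...,0])
    for lo,hi in((60,120),(120,200),(200,300),(300,400)):
        q=X[m&(X[...,2]>lo)&(X[...,2]<hi)&(X[...,1]<270)&(X[...,1]>-150)&(X[...,0]>470)&(X[...,0]<800)]
        if len(q): print(n,lo,len(q),np.percentile(q,[1,99],axis=0).round(0)[:, :2].tolist())
    if n=='top':
        print('disc',X[80,300],X[120,340],X[20,355])
        q=X[m&(X[...,2]>400)&(X[...,0]>450)]; print(np.percentile(q,[0,1,50,99,100],axis=0).round(0).tolist())
```

```text
top 60 81 [[470.0, -108.0], [623.0, 212.0]]
top 120 8 [[570.0, -109.0], [615.0, 184.0]]
top 200 3874 [[563.0, -107.0], [661.0, 183.0]]
top 300 3142 [[645.0, -11.0], [749.0, 175.0]]
disc [531.11638444 -10.80400143 924.473815  ] [490.97311061 -58.68479945 899.69679652] [ 554.74923481  -54.83049349 1016.13664497]
[[450.0, -150.0, 400.0], [466.0, -134.0, 403.0], [543.0, -21.0, 893.0], [880.0, 543.0, 1017.0], [933.0, 545.0, 1019.0]]
side 60 679 [[471.0, -115.0], [704.0, 200.0]]
side 120 489 [[566.0, -115.0], [616.0, 0.0]]
side 200 1831 [[562.0, -118.0], [659.0, 179.0]]
side 300 2751 [[628.0, -129.0], [749.0, 170.0]]
```

Request:
send_rows(
  plan=[4, 4, 0, -0.05, 45, 7, 8, 0, -0.1, 45, 10, 11, 0, -0.15, 45, 13, 14, 0, -0.2, 45, 15.5, 17, 0, -0.236, 45],
  newtons=50,
)

```text
clock: 0.52
tcp_pos: [388.4, -472.8, 241.7]
ee_rot: [-3.133, -0.213, 0.0]
contact_force: [-0.2, -0.3, 0.1]
grip_width: 0.449
```

Request:
send_rows(
  plan=[1.5, 4, 0, 0, 45, 2.5, 8, 0, 0, 45, 3, 12, 0, 0, 45, 3.5, 16, 0, 0, 45, 3.5, 20, 0, 0, 45],
)

```text
clock: 0.93
tcp_pos: [422.8, -272.3, 241.7]
ee_rot: [-3.133, -0.218, 0.0]
contact_force: [0.8, -0.1, -0.7]
grip_width: 0.448
```

Request:
send_rows(
  plan=[0.3, 4, 0, 0, 45, 0.5, 8, 0, 0, 45, 0.7, 12, 0, 0, 45, 0.9, 16, 0, 0, 45, 1.1, 20, 0, 0, 45],
)

```text
clock: 1.35
tcp_pos: [433.0, -72.6, 242.0]
ee_rot: [-3.134, -0.217, 0.0]
contact_force: [0.8, 1.0, -0.2]
grip_width: 0.447
```

Request:
send_rows(
  plan=[0, 4, 0, 0, 45, 0, 8, 0, 0, 45, 0, 12.2, 0, 0, 45, 0, 12.2, -3, 0, 45, 0, 12.2, -3, 0, 45],
)

```text
clock: 1.77
tcp_pos: [430.4, 50.1, 207.8]
ee_rot: [-3.132, -0.226, 0.013]
contact_force: [-0.9, 0.1, -1.9]
grip_width: 0.447
```

Run:
```python
from rig import bot
s=bot.sense(); print(s['tcp_pos'],s['ee_rot'],s['joint_pos'])
```

```text
[430.42317609  50.1489791  207.80617053] [-3.1319261  -0.2263174   0.01281727] [-1.18956119e-01 -2.35694061e-01  2.17406609e+00 -1.10360622e-04
  1.21151557e+00  1.30760739e+00]
```

Request:
send_rows(
  plan=[1.6, 1.4, 0, 0, 45, 1.7, 1.4, -3, 0, 45, 1.7, 1.4, -6, 0, 45, 1.7, 1.4, -8, 0, 45, 1.7, 1.4, -8, 0, 45],
)

```text
clock: 2.18
tcp_pos: [447.0, 60.6, 127.7]
ee_rot: [-3.133, -0.215, 0.017]
contact_force: [-1.0, -0.7, 0.4]
grip_width: 0.447
```

```bash
cat > look.py <<'E'
import sys
from rig import bot
from h import *
tag=sys.argv[1]
s=bot.sense(); print(s['clock'],s['tcp_pos'].round(1),s['ee_rot'].round(3),s['contact_force'].round(1),s['grip_width'],s['joint_pos'].round(2))
for n in sys.argv[2:]:
    p,d=bot.snapshot(n); c=bot.calibration(n)
    cv2.imwrite(f"pics/{n}{tag}.png",p[:,:,::-1]); np.savez(f"{n}{tag}.npz",p=p,d=d,**c)
E
python3 look.py 1 side top
python3 - <<'E'
import cv2,numpy as np
s=cv2.imread('pics/side1.png');t=cv2.imread('pics/top1.png')
cv2.imwrite('pics/m1.png',np.hstack([cv2.resize(s[60:260,140:340],(400,400),interpolation=2),cv2.resize(t[140:260,180:300],(400,400),interpolation=2)]))
E
```

```text
2.1833 [447.   60.6 127.7] [-3.133 -0.215  0.017] [-1.  -0.7  0.4] 0.44745444942813456 [-0.09 -0.08  2.2  -0.    1.03  1.34]
```

View pics/m1.png

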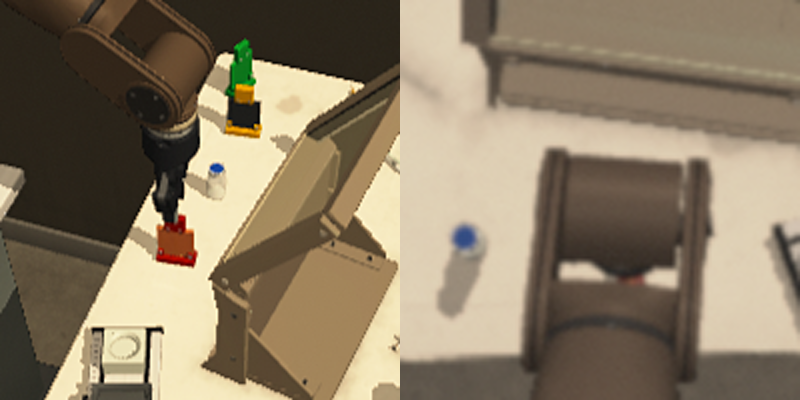

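Request:
send_rows(
  plan=[0, 0, -1, 0, 45, 0, 0, -2, 0, 45, 0, 0, -3, 0, 45, 0, 0, -4, 0, 45, 0, 0, -4, 0, 45],
)

```text
clock: 2.7
tcp_pos: [448.9, 61.6, 89.9]
ee_rot: [-3.133, -0.218, 0.007]
contact_force: [0.1, 0.4, 0.2]
grip_width: 0.451
```

Request:
send_rows(
  plan=[0, 0, 0, 0, 45, 0, 0, 0, 0, 45],
)

```text
clock: 2.87
tcp_pos: [450.7, 61.5, 92.4]
ee_rot: [-3.134, -0.218, 0.0]
contact_force: [-0.7, -0.9, -0.0]
grip_width: 0.448
```

```bash
python3 look.py 2 side
python3 - <<'E'
import cv2,numpy as np
s=cv2.imread('pics/side2.png')
cv2.imwrite('pics/m2.png',cv2.resize(s[130:210,190:270],(560,560),interpolation=2))
E
```

```text
2.8667 [450.7  61.5  92.4] [-3.134 -0.218  0.   ] [-0.7 -0.9 -0. ] 0.4483051957336918 [-0.09 -0.02  2.22  0.    0.94  1.34]
```

View pics/m2.png

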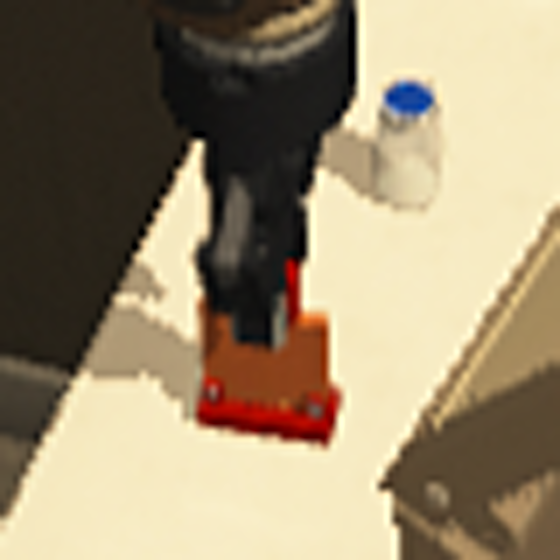

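Request:
send_rows(
  plan=[-0.2, 0.2, -1, 0, 45, -0.2, 0.2, -1, 0, 45, -0.2, 0.2, -1, 0, 5, -0.2, 0.2, -1, 0, 0, -0.2, 0.2, -1, 0, 0],
)

```text
clock: 3.33
tcp_pos: [448.8, 63.5, 82.5]
ee_rot: [3.134, 0.218, 0.001]
contact_force: [0.6, 0.3, -2.5]
grip_width: 0.133
```

Request:
send_rows(
  plan=[0, 0, 0, 0, 0, 0, 0, 0, 0, 0, 0, 0, 0, 0, 0, 0, 0, 0, 0, 0, 0, 0, 0, 0, 0],
)

```text
clock: 3.75
tcp_pos: [448.8, 63.5, 82.4]
ee_rot: [-3.134, -0.218, -0.0]
contact_force: [1.2, 0.9, -0.5]
grip_width: 0.129
```

Request:
send_rows(
  plan=[0, 0, 1, 0, 0, 0, 0, 3, 0, 0, 0, 0, 6, 0, 0, 0, 0, 9, 0, 0, 0, 0, 12, 0, 0],
)

```text
clock: 4.17
tcp_pos: [447.7, 63.5, 203.5]
ee_rot: [-3.134, -0.218, 0.003]
contact_force: [0.9, 0.8, -2.9]
grip_width: 0.13
```

Request:
send_rows(
  plan=[0.2, -2, 1, 0.03, 0, 0.6, -5, 1, 0.07, 0, 1, -8.5, 1, 0.11, 0, 1.5, -12, 1, 0.15, 0, 2, -15.5, 1, 0.182, 0],
)

```text
clock: 4.58
tcp_pos: [468.1, -92.7, 212.8]
ee_rot: [3.101, 0.506, -0.0]
contact_force: [0.4, 0.6, -2.4]
grip_width: 0.131
```

Request:
send_rows(
  plan=[0.3, -3.5, 0, 0, 0, 0.6, -7, 0, 0, 0, 0.9, -10.5, 0, 0, 0, 1.1, -13.5, 0, 0, 0, 1.2, -15.5, 0, 0, 0],
)

```text
clock: 5.0
tcp_pos: [480.1, -249.3, 212.6]
ee_rot: [3.101, 0.499, -0.001]
contact_force: [-0.4, -0.1, -2.4]
grip_width: 0.133
```

Request:
send_rows(
  plan=[0, 0, 0, 0, 0, 0, 0, 0, 0, 0, 0, 0, 0, 0, 0],
)

```text
clock: 5.25
tcp_pos: [480.2, -245.8, 212.1]
ee_rot: [-3.1, -0.501, 0.001]
contact_force: [-0.8, 0.0, -1.9]
grip_width: 0.132
```

```bash
python3 look.py 3 side top
```

```text
5.25 [ 480.2 -245.8  212.1] [-3.10e+00 -5.01e-01  1.00e-03] [-0.8  0.  -1.9] 0.13186092266625968 [-0.66  0.02  1.94  0.    1.19  0.59]
```

View pics/side3.png

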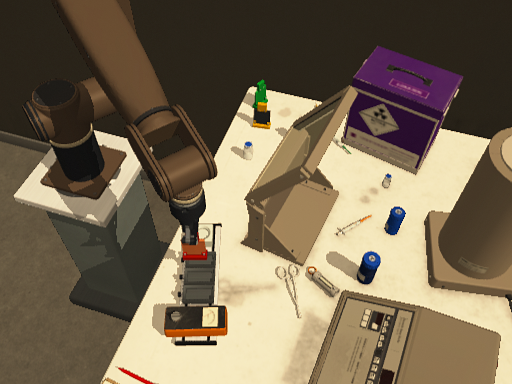

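Request:
send_rows(
  plan=[0, 0, -3, 0, 0, 0, 0, -5.5, 0, 0, 0, 0, -7.5, 0, 0, 0, 0, -8.5, 0, 0, 0, 0, -8.5, 0, 0],
)

```text
clock: 5.77
tcp_pos: [479.1, -244.3, 124.4]
ee_rot: [-3.096, -0.503, 0.007]
contact_force: [-0.5, 0.4, -2.2]
grip_width: 0.134
```

```bash
python3 look.py 4 side
python3 - <<'E'
import cv2,numpy as np
s=cv2.imread('pics/side4.png')
cv2.imwrite('pics/m4.png',cv2.resize(s[210:330,150:250],(600,720),interpolation=2)[:600])
E
```

```text
5.7667 [ 479.1 -244.3  124.4] [-3.096 -0.503  0.007] [-0.5  0.4 -2.2] 0.13415012478223526 [-0.66  0.12  2.    0.    1.03  0.59]
```

View pics/m4.png

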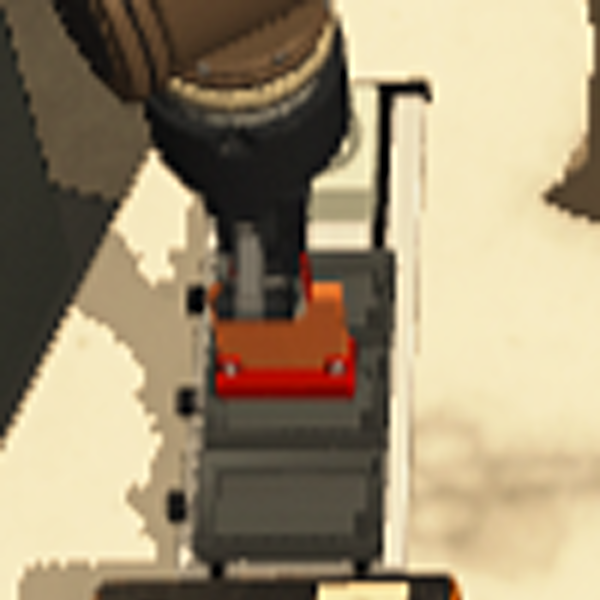

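```bash
cat > chk.py <<'E'
import sys
from h import *
O=np.array([442.5,-130]);th=np.radians(18.4);ex=np.array([np.cos(th),np.sin(th)]);ey=np.array([-ex[1],ex[0]])
def chk(n,col,lo,hi):
    p,X=load(n); m=masks(p)[col]&~np.isnan(X[...,0])&(X[...,1]<-100)&(X[...,1]>-340)&(X[...,0]<560)&(X[...,2]>lo)&(X[...,2]<hi)
    nl,l,st,ce=cv2.connectedComponentsWithStats(m.astype(np.uint8)); i=1+np.argmax(st[1:,4]); q=X[l==i]
    d=q[:,:2]-O; print(n,col,len(q),'b',np.percentile(d@ex,[1,50,99]).round(1),'a',np.percentile(d@ey,[1,50,99]).round(1),'z',np.percentile(q[:,2],[1,50,99]).round(1),rect(q[:,:2]))
if __name__=='__main__': chk(sys.argv[1],sys.argv[2],float(sys.argv[3]),float(sys.argv[4]))
E
python3 chk.py side4 red 35 65
python3 - <<'E'
from chk import *
for t in ((479.1,-244.3),(480.8,-246.2)):
    d=np.array(t)-O; print(d@ex,d@ey)
E
```

```text
side4 red 121 b [-31.2  -3.1  25. ] a [-131.5 -127.5 -109.5] z [43.8 54.  64. ] (array([ 480.9, -249.2]), array([60.5, 21.2]), 32.3)
-1.3498228968652193 -120.00928288322991
-0.336466847269074 -122.34875066816451
```

Request:
send_rows(
  plan=[0.2, -0.1, 0, 0, 0, 0.2, -0.1, -0.5, 0, 0, 0.2, -0.1, -1, 0, 0, 0.2, -0.1, -1.4, 0, 0, 0.2, -0.1, -1.4, 0, 0],
)

```text
clock: 6.23
tcp_pos: [482.2, -247.2, 112.5]
ee_rot: [-3.1, -0.501, 0.002]
contact_force: [-0.0, -0.2, -2.0]
grip_width: 0.134
```

Request:
send_rows(
  plan=[0, 0, -0.2, 0, 0, 0, 0, -0.4, 0, 0, 0, 0, -0.6, 0, 0, 0, 0, -0.7, 0, 0, 0, 0, -0.7, 0, 0],
)

```text
clock: 6.65
tcp_pos: [482.7, -247.6, 106.4]
ee_rot: [3.101, 0.502, 0.0]
contact_force: [-0.3, -0.8, -2.3]
grip_width: 0.133
```

Request:
send_rows(
  plan=[0, 0, -0.1, 0, 0, 0, 0, -0.2, 0, 0, 0, 0, -0.2, 0, 0],
)

```text
clock: 6.9
tcp_pos: [482.9, -247.8, 106.4]
ee_rot: [-3.101, -0.502, 0.001]
contact_force: [-2.7, 1.4, 8.4]
grip_width: 0.132
```

```bash
python3 look.py 5 side; python3 chk.py side5 red 15 50;python3 - <<'E'
import cv2,numpy as np
s=cv2.imread('pics/side5.png')
cv2.imwrite('pics/m5.png',cv2.resize(s[210:330,150:250],(600,720),interpolation=2)[:600])
E
```

```text
6.9 [ 482.9 -247.8  106.4] [-3.101e+00 -5.020e-01  1.000e-03] [-2.7  1.4  8.4] 0.13198569312393008 [-0.66  0.15  2.   -0.    0.99  0.59]
side5 red 151 b [-27.3   2.7  28.4] a [-139.7 -132.4 -115.9] z [26.2 35.  47.8] (array([ 486.4, -254.9]), array([59.7, 24.8]), 32.7)
```

View pics/m5.png

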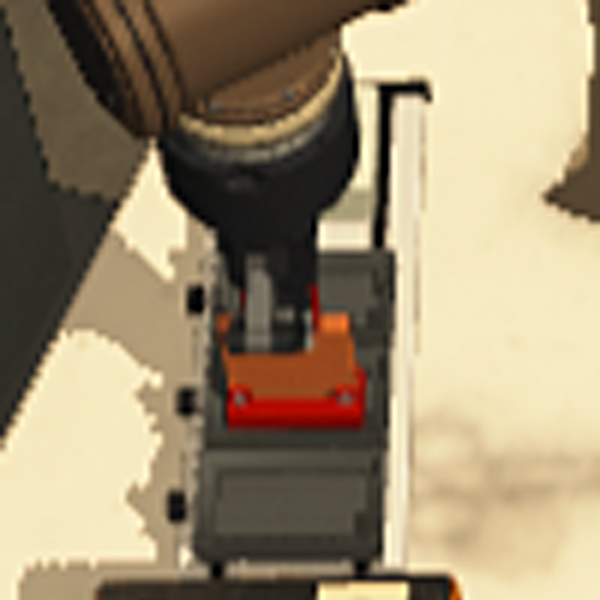

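Request:
send_rows(
  plan=[0, 0, 0, 0, 35, 0, 0, 0, 0, 35, 0, 0, 0, 0, 35, 0, 0, 1, 0, 35, 0, 0, 3, 0, 35],
)

```text
clock: 7.37
tcp_pos: [481.0, -246.3, 132.1]
ee_rot: [-3.097, -0.501, 0.007]
contact_force: [-0.1, 0.3, -0.2]
grip_width: 0.35
```

Request:
send_rows(
  plan=[0, 0, 3, 0, 35, 0, 0, 6, 0, 35, 0, 0, 8, 0, 45, 0, 3, 9, 0, 45, 0, 7, 9, 0, 45],
)

```text
clock: 7.78
tcp_pos: [484.5, -179.9, 229.2]
ee_rot: [3.096, 0.494, 0.01]
contact_force: [1.6, 0.5, 0.0]
grip_width: 0.451
```

Request:
send_rows(
  plan=[-0.4, 4, 0, -0.04, 45, -0.8, 8, 0, -0.08, 45, -1.2, 12, 0, -0.12, 45, -1.6, 16, 0, -0.16, 45, -2, 20, 0, -0.18, 45],
)

```text
clock: 8.2
tcp_pos: [462.2, 24.2, 225.2]
ee_rot: [3.134, 0.217, 0.002]
contact_force: [1.2, -0.3, -0.3]
grip_width: 0.45
```

```bash
python3 look.py 6 top; python3 chk.py top6 red 100 140; python3 chk.py top6 red 15 50
```

```text
8.2 [462.2  24.2 225.2] [3.134e+00 2.170e-01 2.000e-03] [ 1.2 -0.3 -0.3] 0.4495317860999135 [-0.17 -0.18  2.1   0.    1.23  1.26]
top6 red 61 b [-14.1  -0.   13.7] a [-130.  -121.5 -117. ] z [102.5 122.6 130.3] (array([ 481.6, -247.7]), array([28.5, 13.6]), 15.5)
top6 red 64 b [-26.7   1.3  27.2] a [-120.9 -116.1 -111.7] z [30.6 36.5 46.3] (array([ 479.6, -240.4]), array([55.2,  9.4]), 18.2)
```

Request:
send_rows(
  plan=[0, 4, 0, 0, 45, 0, 8, 0, 0, 45, 0, 12, 0, 0, 45, 0, 16, 0, 0, 45, 0, 20, 0, 0, 45],
)

```text
clock: 8.67
tcp_pos: [462.5, 224.3, 225.2]
ee_rot: [-3.134, -0.221, -0.002]
contact_force: [1.0, -0.3, 0.2]
grip_width: 0.453
```

Request:
send_rows(
  plan=[-0.1, 4, 0, 0, 45, -0.1, 8, 0, 0, 45, -0.1, 11.5, 0, 0, 45, -0.1, 13, -2, 0, 45, -0.1, 13, -4, 0, 45],
)

```text
clock: 9.08
tcp_pos: [462.5, 356.3, 186.3]
ee_rot: [-3.13, -0.227, -0.008]
contact_force: [0.1, -1.0, -0.6]
grip_width: 0.45
```

Request:
send_rows(
  plan=[0, 0, -2, 0, 45, 0, 0, -4, 0, 45, 0, 0, -6, 0, 45, 0, 0, -6, 0, 45, 0, 0, -6, 0, 45],
)

```text
clock: 9.5
tcp_pos: [461.1, 352.0, 123.6]
ee_rot: [3.133, 0.221, -0.004]
contact_force: [-0.4, -0.7, 0.5]
grip_width: 0.45
```

```bash
python3 look.py 7 side
python3 - <<'E'
import cv2,numpy as np
s=cv2.imread('pics/side7.png')
cv2.imwrite('pics/m7.png',cv2.resize(s[60:160,210:310],(600,600),interpolation=2))
E
```

```text
9.5 [461.1 352.  123.6] [ 3.133  0.221 -0.004] [-0.4 -0.7  0.5] 0.44962529518761196 [ 0.48  0.21  1.9  -0.    1.03  1.91]
```

View pics/m7.png

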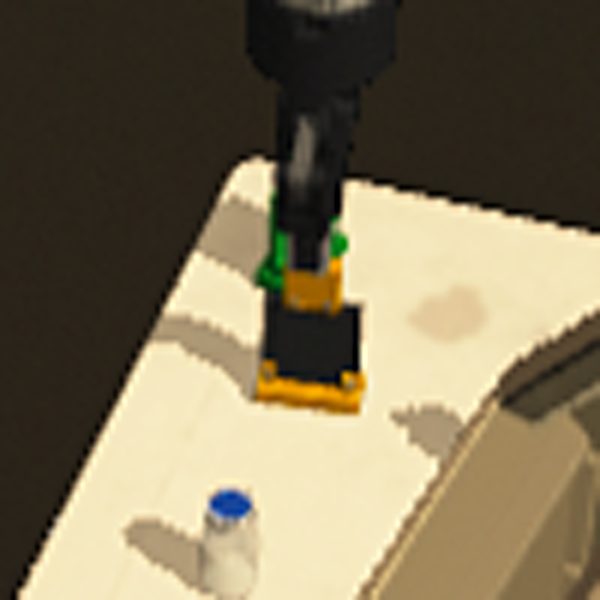

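Request:
send_rows(
  plan=[0, -0.1, -1.5, 0, 45, 0, -0.1, -3, 0, 45, 0, -0.1, -4, 0, 45, 0, -0.1, -4.1, 0, 45, 0, -0.1, -4.1, 0, 45],
)

```text
clock: 9.97
tcp_pos: [461.9, 351.6, 83.9]
ee_rot: [-3.134, -0.221, -0.001]
contact_force: [-0.7, 0.6, -0.7]
grip_width: 0.451
```

Request:
send_rows(
  plan=[0, 0, 0, 0, 45, 0, 0, 0, 0, 20, 0, 0, 0, 0, 0, 0, 0, 0, 0, 0, 0, 0, 0, 0, 0],
)

```text
clock: 10.38
tcp_pos: [462.4, 352.0, 84.5]
ee_rot: [-3.133, -0.221, -0.003]
contact_force: [-0.0, 0.5, 2.6]
grip_width: 0.129
```

Request:
send_rows(
  plan=[0, 0, 0, 0, 0, 0, 0, 0, 0, 0, 0, 0, 0, 0, 0],
)

```text
clock: 10.63
tcp_pos: [462.4, 352.1, 84.5]
ee_rot: [-3.133, -0.221, -0.003]
contact_force: [-1.7, 1.4, 5.1]
grip_width: 0.127
```

Request:
send_rows(
  plan=[0, 0, 1, 0, 0, 0, 0, 3, 0, 0, 0, 0, 6, 0, 0, 0, 0, 9, 0, 0, 0, 0, 12, 0, 0],
)

```text
clock: 11.05
tcp_pos: [460.0, 350.5, 202.4]
ee_rot: [3.131, 0.221, -0.007]
contact_force: [1.1, -0.1, -2.8]
grip_width: 0.132
```

Request:
send_rows(
  plan=[0, -2, 1, 0.03, 0, 0, -5, 1, 0.07, 0, 0, -8.5, 1, 0.11, 0, 0, -12, 1, 0.15, 0, 0, -16, 1, 0.182, 0],
)

```text
clock: 11.47
tcp_pos: [459.8, 190.3, 211.8]
ee_rot: [3.1, 0.51, -0.006]
contact_force: [0.4, -0.5, -2.9]
grip_width: 0.13
```

Request:
send_rows(
  plan=[0, -4, 0, 0, 0, 0, -8, 0, 0, 0, 0, -12, 0, 0, 0, 0, -16, 0, 0, 0, 0, -20, 0, 0, 0],
)

```text
clock: 11.88
tcp_pos: [459.7, -10.0, 211.9]
ee_rot: [-3.1, -0.505, 0.005]
contact_force: [1.5, 0.7, -4.1]
grip_width: 0.133
```

Request:
send_rows(
  plan=[0.1, -4, 0, 0, 0, 0.2, -8, 0, 0, 0, 0.3, -12, 0, 0, 0, 0.3, -16, 0, 0, 0, 0.3, -19, 0, 0, 0],
)

```text
clock: 12.3
tcp_pos: [463.0, -200.9, 211.9]
ee_rot: [-3.1, -0.502, 0.004]
contact_force: [0.1, 0.0, -2.5]
grip_width: 0.127
```

Request:
send_rows(
  plan=[0, 0, 0, 0, 0, 0, 0, 0, 0, 0, 0, 0, -2, 0, 0, 0, 0, -4, 0, 0, 0, 0, -4, 0, 0],
)

```text
clock: 12.72
tcp_pos: [461.3, -195.1, 168.0]
ee_rot: [-3.092, -0.505, 0.013]
contact_force: [-1.1, 0.6, -4.3]
grip_width: 0.128
```

Request:
send_rows(
  plan=[0, 0, -2, 0, 0, 0, 0, -3.5, 0, 0, 0, 0, -4.2, 0, 0, 0, 0, -4.2, 0, 0, 0, 0, -4.2, 0, 0],
)

```text
clock: 13.13
tcp_pos: [464.7, -197.9, 131.6]
ee_rot: [-3.1, -0.506, 0.001]
contact_force: [0.8, 0.6, -2.5]
grip_width: 0.13
```

Request:
send_rows(
  plan=[0, 0, 0, 0, 0, 0, 0, 0, 0, 0],
)

```text
clock: 13.3
tcp_pos: [465.4, -198.8, 132.8]
ee_rot: [3.099, 0.505, 0.003]
contact_force: [0.2, -0.8, -4.3]
grip_width: 0.129
```

```bash
python3 look.py 8 side; python3 chk.py side8 yellow 35 65
python3 - <<'E'
import cv2,numpy as np
s=cv2.imread('pics/side8.png')
cv2.imwrite('pics/m8.png',cv2.resize(s[210:330,150:250],(600,720),interpolation=2)[:600])
E
```

```text
13.3 [ 465.4 -198.8  132.8] [3.099e+00 5.050e-01 3.000e-03] [ 0.2 -0.8 -4.3] 0.12906447061320156 [-0.6   0.03  2.08  0.    1.03  0.64]
side8 yellow 80 b [-29.6  10.2  27.9] a [-84.6 -79.6 -64.5] z [48.3 59.5 64.5] (array([ 466.6, -203.1]), array([59.4, 22. ]), 29.0)
```

View pics/m8.png

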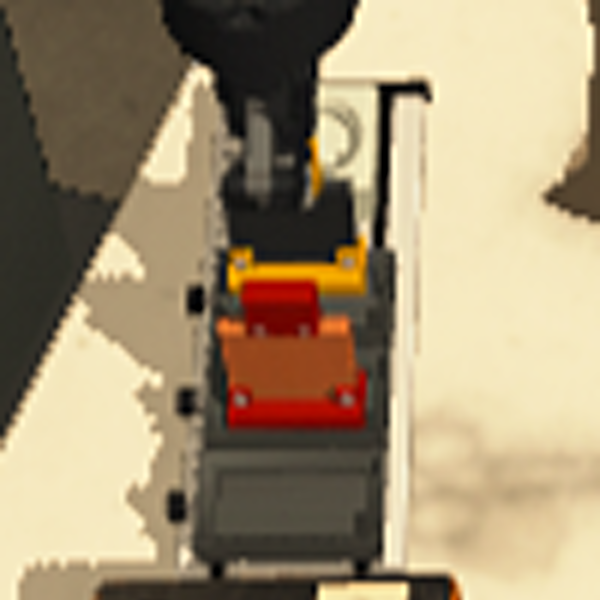

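Request:
send_rows(
  plan=[0, 0, -0.6, 0, 0, 0, 0, -1.2, 0, 0, 0, 0, -1.7, 0, 0, 0, 0, -2.1, 0, 0, 0, 0, -2.2, 0, 0],
)

```text
clock: 13.77
tcp_pos: [464.2, -198.3, 108.6]
ee_rot: [-3.099, -0.504, 0.002]
contact_force: [-1.6, 1.3, 1.0]
grip_width: 0.129
```

Request:
send_rows(
  plan=[0, 0, -0.1, 0, 0, 0, 0, -0.2, 0, 0, 0, 0, -0.3, 0, 0, 0, 0, -0.4, 0, 0, 0, 0, -0.4, 0, 0],
)

```text
clock: 14.18
tcp_pos: [464.7, -198.7, 108.6]
ee_rot: [-3.099, -0.506, 0.004]
contact_force: [-8.9, 4.4, 15.6]
grip_width: 0.134
```

Request:
send_rows(
  plan=[0, 0, 0.2, 0, 35, 0, 0, 0.2, 0, 35, 0, 0, 0.2, 0, 35, 0, 0, 1, 0, 35, 0, 0, 3, 0, 35],
)

```text
clock: 14.6
tcp_pos: [462.8, -197.3, 132.9]
ee_rot: [-3.096, -0.504, 0.007]
contact_force: [-0.4, -0.1, -0.5]
grip_width: 0.35
```

Request:
send_rows(
  plan=[0, 0, 3, 0, 35, 0, 0, 6, 0, 35, 0, 0, 8, 0, 45, 0, 3, 9, 0, 45, 0, 7, 9, 0, 45],
)

```text
clock: 15.02
tcp_pos: [466.7, -130.7, 229.8]
ee_rot: [3.097, 0.497, 0.01]
contact_force: [0.1, 0.3, 0.0]
grip_width: 0.449
```

Request:
send_rows(
  plan=[-0.2, 4, 0, 0.02, 45, -0.2, 8, 0, 0.04, 45, -0.2, 12, 0, 0.06, 45, -0.2, 16, 0, 0.08, 45, -0.2, 20, 0, 0.08, 45],
)

```text
clock: 15.43
tcp_pos: [462.4, 73.3, 226.0]
ee_rot: [3.078, 0.629, 0.002]
contact_force: [0.3, 0.3, -0.2]
grip_width: 0.449
```

```bash
python3 look.py 9 top side; for n in top side; do python3 chk.py ${n}9 yellow 100 140; python3 chk.py ${n}9 yellow 15 50; done
python3 - <<'E'
from h import *
t=cv2.imread('pics/top9.png'); cv2.imwrite('pics/m9.png',cv2.resize(t[130:250,130:250],(600,600),interpolation=2))
p,X=load('top9'); X0=X[150:180,145:180]
h=cv2.cvtColor(p,cv2.COLOR_RGB2HSV)[150:180,145:180].astype(int)
m=(h[...,0]>100)&(h[...,0]<130)&(h[...,1]>70)&(X0[...,2]>85)
q=X0[m]; print(len(q),q.mean(0),rect(q[:,:2]))
m=(X0[...,2]<25)&(X0[...,2]>8)
m=m&(h[...,0]>100)&(h[...,0]<130)&(h[...,1]>70);q=X0[m]; print(len(q),q.mean(0),rect(q[:,:2]))
E
```

```text
15.4333 [462.4  73.3 226. ] [3.078e+00 6.290e-01 2.000e-03] [ 0.3  0.3 -0.2] 0.44902209911594043 [-0.06 -0.17  2.09  0.    1.23  1.11]
top9 yellow 56 b [-15.8  -2.2  11.8] a [-76.7 -69.5 -65.1] z [104.1 124.6 130. ] (array([ 463.2, -198. ]), array([28.3, 12. ]), 14.8)
top9 yellow 62 b [-27.8  -1.7  25.6] a [-68.7 -63.2 -59.1] z [28.8 37.4 48.5] (array([ 461.9, -191.2]), array([54.5, 10. ]), 19.0)
side9 yellow 108 b [-15.7  -0.9  13.7] a [-79.2 -75.4 -65.6] z [100.6 118.5 127.7] (array([ 463.9, -199. ]), array([30.2, 14.5]), 20.0)
side9 yellow 49 b [ 8.  21.3 27.9] a [-83.6 -78.5 -57.6] z [22.2 36.4 49. ] (array([ 481.3, -190.5]), array([28.5, 20.4]), -67.9)
31 [610.59443753 322.93879916 100.23298819] (array([611.3, 323.1]), array([25.8,  8. ]), 19.5)
26 [611.35708135 318.18862729  12.41001277] (array([610.2, 318.2]), array([51.4, 12.7]), 7.7)
```

View pics/m9.png

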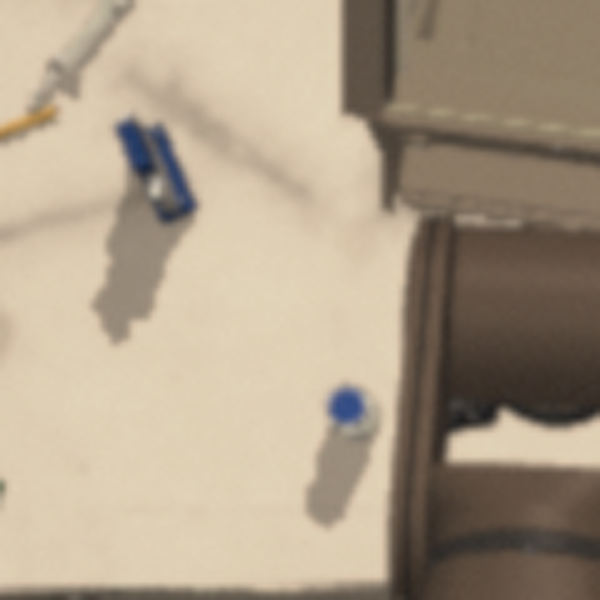

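Run:
```python
from ortho import *
L=[cv2.resize(ortho('top9.npz',(610,322),22,zz,-40,40,-40,40,5),(400,400)) for zz in(100,12)]
cv2.imwrite('pics/o_al.png',np.hstack(L))
```

```text
(no output)
```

View pics/o_al.png

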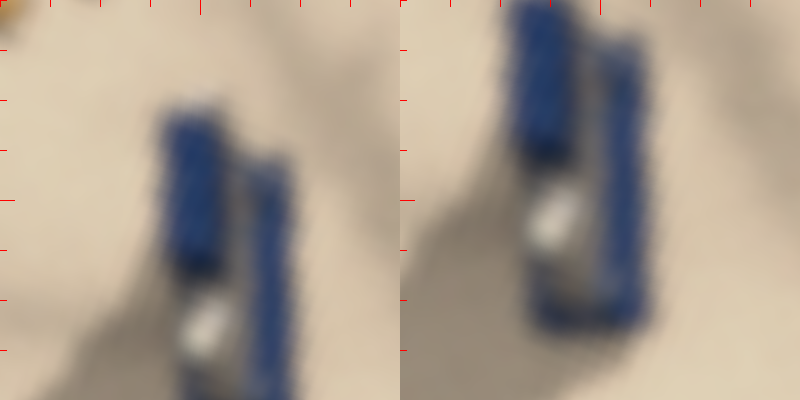

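Request:
send_rows(
  plan=[0, 4, 0, 0, 45, 0, 8, 0, 0, 45, 0, 12, 0, 0, 45, 0, 16, 0, 0, 45, 0, 20, 0, 0, 45],
)

```text
clock: 15.95
tcp_pos: [462.8, 272.9, 225.8]
ee_rot: [3.078, 0.627, 0.002]
contact_force: [0.8, 0.0, -0.3]
grip_width: 0.451
```

Request:
send_rows(
  plan=[2, 3, 0, 0, 45, 5, 5, 0, 0, 45, 9, 5, 0, 0, 45, 13, 5, 0, 0, 45, 15, 5, -3, 0, 45],
)

```text
clock: 16.37
tcp_pos: [620.3, 322.4, 203.0]
ee_rot: [-3.077, -0.627, -0.026]
contact_force: [1.4, 0.8, 2.7]
grip_width: 0.452
```

Request:
send_rows(
  plan=[0, 0, -3, 0, 45, 0, 0, -6, 0, 45, 0, 0, -7, 0, 45, 0, 0, -7, 0, 45, 0, 0, -7, 0, 45],
)

```text
clock: 16.78
tcp_pos: [612.9, 321.2, 125.7]
ee_rot: [3.078, 0.628, -0.0]
contact_force: [0.5, 0.8, 1.0]
grip_width: 0.45
```

```bash
python3 look.py 10 top side;  python3 - <<'E'
from h import *
t=cv2.imread('pics/top10.png'); s=cv2.imread('pics/side10.png')
cv2.imwrite('pics/m10.png',np.hstack([cv2.resize(t[110:230,110:230],(400,400),interpolation=2),cv2.resize(s[40:190,210:360],(400,400),interpolation=2)]))
E
```

```text
16.7833 [612.9 321.2 125.7] [ 3.078  0.628 -0.   ] [0.5 0.8 1. ] 0.44965329982644686 [ 0.34  0.43  1.61 -0.    1.1   1.5 ]
```

View pics/m10.png

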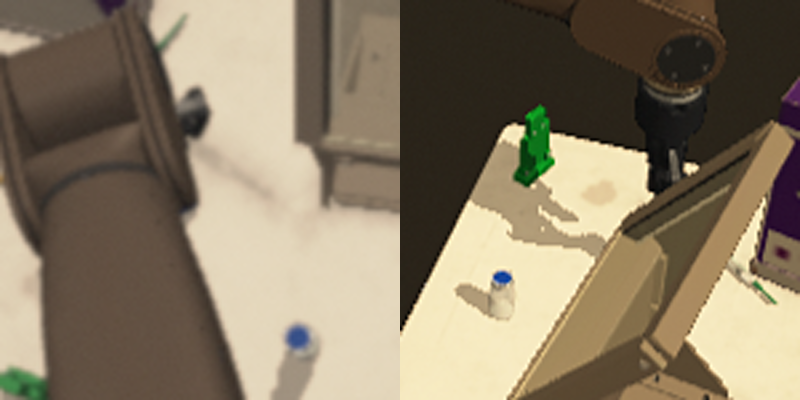

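Request:
send_rows(
  plan=[-0.1, 0.2, -1.5, 0, 45, -0.1, 0.2, -3, 0, 45, -0.1, 0.2, -4, 0, 45, -0.1, 0.2, -4.2, 0, 45, -0.1, 0.2, -4.2, 0, 45],
)

```text
clock: 17.3
tcp_pos: [610.2, 323.1, 80.8]
ee_rot: [3.077, 0.629, -0.006]
contact_force: [-0.6, -0.3, -0.2]
grip_width: 0.452
```

Request:
send_rows(
  plan=[0, 0, 0, 0, 45, 0, 0, 0, 0, 20, 0, 0, 0, 0, 0, 0, 0, 0, 0, 0, 0, 0, 0, 0, 0],
)

```text
clock: 17.72
tcp_pos: [612.2, 323.8, 84.3]
ee_rot: [-3.078, -0.628, -0.003]
contact_force: [0.5, 1.1, 0.5]
grip_width: 0.129
```

Request:
send_rows(
  plan=[0, 0, 0, 0, 0, 0, 0, 0, 0, 0, 0, 0, 0, 0, 0],
)

```text
clock: 17.97
tcp_pos: [612.2, 323.8, 84.2]
ee_rot: [-3.078, -0.628, -0.003]
contact_force: [0.8, 0.5, 2.8]
grip_width: 0.131
```

Request:
send_rows(
  plan=[0, 0, 1, 0, 0, 0, 0, 3, 0, 0, 0, 0, 7, 0, 0, 0, 0, 11, 0, 0, -2, 0, 14, 0, 0],
)

```text
clock: 18.38
tcp_pos: [594.1, 322.8, 226.6]
ee_rot: [3.078, 0.626, 0.007]
contact_force: [0.4, 0.2, -0.2]
grip_width: 0.129
```

Request:
send_rows(
  plan=[-3, 0, 2, -0.02, 0, -6.5, 0, 3, -0.04, 0, -10, -1, 3, -0.06, 0, -12, -3.5, 3, -0.081, 0, -12.5, -7, 3, -0.081, 0],
)

```text
clock: 18.8
tcp_pos: [462.7, 254.3, 253.0]
ee_rot: [-3.099, -0.51, 0.004]
contact_force: [0.7, -0.2, -2.1]
grip_width: 0.129
```

Request:
send_rows(
  plan=[0, -4, 0, 0, 0, 0, -8, 0, 0, 0, 0, -12, 0, 0, 0, 0, -16, 0, 0, 0, 0, -20, 0, 0, 0],
)

```text
clock: 19.22
tcp_pos: [465.5, 51.8, 253.1]
ee_rot: [3.101, 0.504, -0.001]
contact_force: [0.8, -0.2, -1.1]
grip_width: 0.135
```

Request:
send_rows(
  plan=[0, -4, 0, 0, 0, 0, -8, 0, 0, 0, 0, -12, 0, 0, 0, 0, -16, 0, 0, 0, 0, -20, 0, 0, 0],
)

```text
clock: 19.63
tcp_pos: [465.5, -148.2, 253.2]
ee_rot: [-3.101, -0.503, 0.001]
contact_force: [0.9, 0.1, -0.7]
grip_width: 0.133
```

Request:
send_rows(
  plan=[1, -3.5, 0, 0, 0, 2, -7, 0, 0, 0, 2.7, -10, 0, 0, 0, 2.9, -12.5, 0, 0, 0, 2.9, -14.6, 0, 0, 0],
)

```text
clock: 20.05
tcp_pos: [495.1, -294.4, 252.7]
ee_rot: [-3.1, -0.501, 0.002]
contact_force: [-0.2, 0.8, -0.9]
grip_width: 0.13
```

Request:
send_rows(
  plan=[0, 0, 0, 0, 0, 0, 0, 0, 0, 0, 0, 0, 0, 0, 0],
)

```text
clock: 20.3
tcp_pos: [495.2, -291.7, 252.8]
ee_rot: [-3.099, -0.503, 0.002]
contact_force: [0.3, 0.4, -2.1]
grip_width: 0.133
```

Down to about 25 mm above the final height, then check.

Request:
send_rows(
  plan=[0, 0, -3, 0, 0, 0, 0, -6, 0, 0, 0, 0, -9, 0, 0, 0, 0, -11, 0, 0, 0, 0, -12, 0, 0],
)

```text
clock: 20.72
tcp_pos: [493.9, -289.5, 129.6]
ee_rot: [-3.095, -0.505, 0.007]
contact_force: [-1.4, -0.3, -0.7]
grip_width: 0.13
```

Request:
send_rows(
  plan=[0, 0, 0, 0, 0, 0, 0, 0, 0, 0, 0, 0, 0, 0, 0],
)

```text
clock: 20.97
tcp_pos: [496.8, -292.9, 135.5]
ee_rot: [3.098, 0.504, 0.004]
contact_force: [0.0, 0.3, -1.0]
grip_width: 0.131
```

```bash
python3 look.py 11 side; python3 chk.py side11 blue 35 65
python3 - <<'E'
import cv2,numpy as np
s=cv2.imread('pics/side11.png')
cv2.imwrite('pics/m11.png',cv2.resize(s[240:340,150:250],(600,600),interpolation=2)[:600])
E
```

```text
20.9667 [ 496.8 -292.9  135.5] [3.098 0.504 0.004] [ 0.   0.3 -1. ] 0.13064664126079584 [-0.71  0.18  1.91  0.    1.05  0.54]
side11 blue 84 b [-26.2   3.6  29.8] a [-183.7 -180.1 -164.7] z [54.  61.7 64.7] (array([ 502.3, -299.1]), array([58.6, 20.1]), 31.8)
```

View pics/m11.png

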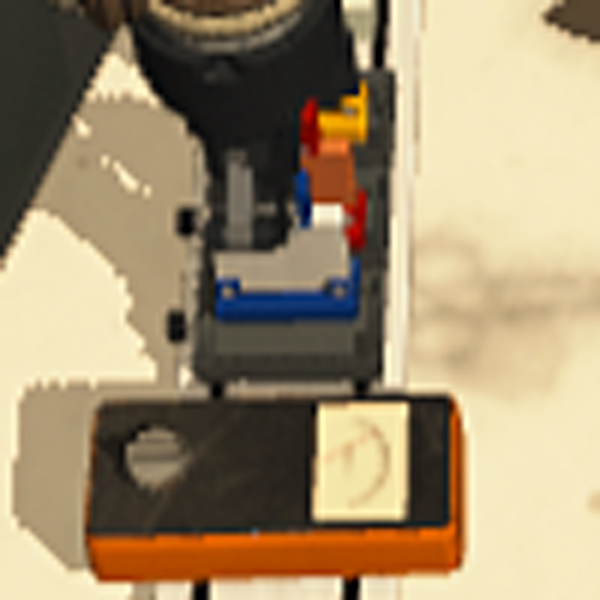

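Request:
send_rows(
  plan=[-0.15, 0, -0.6, 0, 0, -0.15, 0, -1.2, 0, 0, -0.15, 0, -1.7, 0, 0, -0.15, 0, -2.2, 0, 0, -0.15, 0, -2.4, 0, 0],
)

```text
clock: 21.43
tcp_pos: [493.5, -292.1, 108.2]
ee_rot: [-3.1, -0.503, 0.002]
contact_force: [-3.1, 1.4, 10.2]
grip_width: 0.129
```

Request:
send_rows(
  plan=[0, 0, -0.1, 0, 0, 0, 0, -0.2, 0, 0, 0, 0, -0.3, 0, 0, 0, 0, -0.4, 0, 0, 0, 0, -0.4, 0, 0],
)

```text
clock: 21.85
tcp_pos: [494.2, -292.8, 108.3]
ee_rot: [-3.1, -0.504, 0.002]
contact_force: [-5.7, 3.7, 12.5]
grip_width: 0.129
```

Request:
send_rows(
  plan=[0, 0, 0.2, 0, 35, 0, 0, 0.2, 0, 35, 0, 0, 0.2, 0, 35, 0, 0, 1, 0, 35, 0, 0, 3, 0, 35],
)

```text
clock: 22.27
tcp_pos: [492.3, -291.0, 132.3]
ee_rot: [-3.096, -0.502, 0.007]
contact_force: [0.2, 0.1, 0.0]
grip_width: 0.348
```

Request:
send_rows(
  plan=[0, 0, 3, 0, 35, 0, 0, 7, 0, 35, 0, 0, 10, 0, 35, -0.6, 3, 11, 0, 60, -1.2, 7, 11, 0, 60],
  newtons=30,
)

```text
clock: 22.68
tcp_pos: [484.0, -225.2, 250.8]
ee_rot: [3.095, 0.496, 0.011]
contact_force: [1.5, 0.7, 0.6]
grip_width: 0.599
```

Request:
send_rows(
  plan=[-0.6, 4, 0, 0, 60, -1.2, 8, 0, 0, 60, -1.8, 12, 0, 0, 60, -1.9, 16, 0, 0, 60, -1.9, 20, 0, 0, 60],
)

```text
clock: 23.1
tcp_pos: [462.4, -20.8, 245.8]
ee_rot: [3.101, 0.502, 0.002]
contact_force: [1.3, 0.4, -0.2]
grip_width: 0.599
```

```bash
python3 look.py 12 top side; for n in top side; do for c in blue red yellow; do python3 chk.py ${n}12 $c 100 140; python3 chk.py ${n}12 $c 15 50; done; done
python3 - <<'E'
from h import *
t=cv2.imread('pics/top12.png'); s=cv2.imread('pics/side12.png')
cv2.imwrite('pics/m12.png',np.hstack([cv2.resize(t[145:245,290:420],(520,400),interpolation=2),cv2.resize(s[230:350,150:230],(267,400),interpolation=2)]))
cv2.imwrite('pics/m12v.png',np.hstack([cv2.resize(s[130:170,230:270],(400,400),interpolation=2),cv2.resize(t[190:230,180:220],(400,400),interpolation=2)]))
E
```

```text
23.1 [462.4 -20.8 245.8] [3.101e+00 5.020e-01 2.000e-03] [ 1.3  0.4 -0.2] 0.5990975362139184 [-0.26 -0.2   2.08  0.    1.27  0.99]
top12 blue 34 b [-13.3  -2.6   9.6] a [-173.3 -166.9 -163.6] z [114.9 125.5 129.9] (array([ 494.1, -291. ]), array([23.5,  9.8]), 23.5)
top12 blue 32 b [-25.8  -3.2  22.3] a [-165.  -160.9 -158.2] z [30.5 35.8 44.7] (array([ 491.9, -284. ]), array([48.9,  7. ]), 18.1)
top12 red 63 b [-14.1  -0.8  13.5] a [-129.4 -121.3 -116.8] z [103.6 123.8 130.4] (array([ 481.2, -247. ]), array([28.6, 12.8]), 16.5)
top12 red 70 b [-27.5   0.2  27. ] a [-121.3 -116.1 -111.4] z [30.4 37.5 49.2] (array([ 479. , -240.3]), array([55.8, 10.3]), 19.7)
top12 yellow 53 b [-15.5  -1.7  11.7] a [-76.8 -70.1 -64.9] z [107.6 124.2 129.1] (array([ 463.3, -197.9]), array([28.2, 12. ]), 20.7)
top12 yellow 59 b [-27.8  -2.4  25.8] a [-68.2 -63.7 -59.2] z [29.9 38.  48.4] (array([ 461.8, -190.7]), array([54.9,  9. ]), 18.5)
side12 blue 99 b [-14.4  -0.8  13.6] a [-177.4 -174.5 -166.1] z [100.6 121.  128.2] (array([ 496.3, -293.1]), array([28.3, 12.1]), 16.4)
side12 blue 108 b [-28.8   1.2  27.7] a [-182.8 -179.5 -160.6] z [25.5 34.5 48.1] (array([ 499.7, -298. ]), array([60.4, 22. ]), 33.8)
side12 red 113 b [-14.    0.1  14.5] a [-131.  -127.8 -118.4] z [100.6 121.1 127.7] (array([ 482. , -248.3]), array([29.2, 13.1]), 19.0)
side12 red 45 b [ 8.7 23.8 28.9] a [-139.3 -130.9 -113.1] z [29.3 36.9 48.5] (array([ 499.9, -243.7]), array([27.4, 20.2]), -70.2)
side12 yellow 108 b [-15.6  -0.7  13.8] a [-79.4 -75.6 -66.5] z [100.2 119.7 129.5] (array([ 464.3, -200. ]), array([30.3, 13.7]), 22.6)
side12 yellow 48 b [ 7.9 21.3 27.9] a [-84.1 -78.  -56.4] z [20.8 35.7 47.8] (array([ 481.6, -188.5]), array([30.7, 19.7]), -80.5)
```

View pics/m12.png

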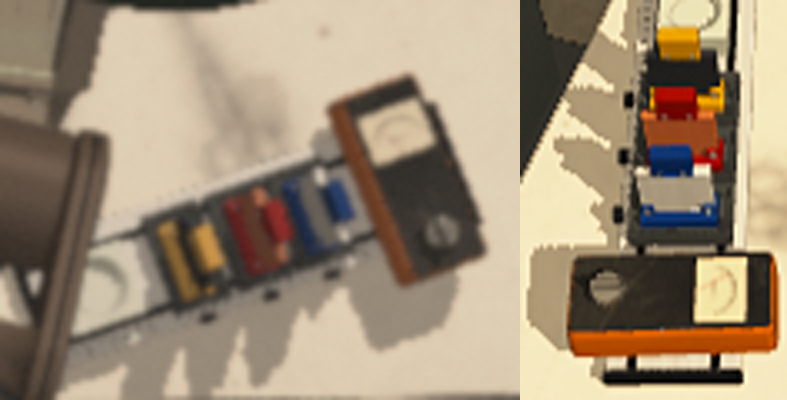

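View pics/m12v.png

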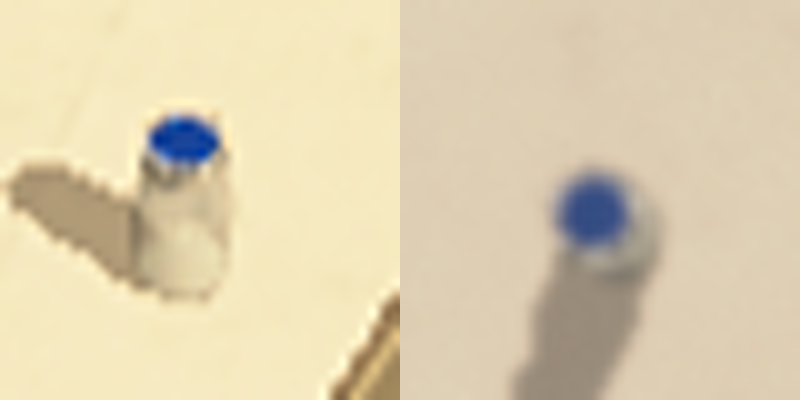

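Request:
send_rows(
  plan=[0, 4, 0, 0, 60, 0, 8, 0, 0, 60, 0, 12, 0, 0, 60, 0, 16, 0, 0, 60, 0, 19.5, 0, 0, 60],
)

```text
clock: 23.62
tcp_pos: [463.2, 174.1, 245.8]
ee_rot: [-3.101, -0.503, -0.002]
contact_force: [1.1, -0.2, 0.1]
grip_width: 0.604
```

Request:
send_rows(
  plan=[0, 2.2, 0, 0, 60, 0, 3.2, -1, 0, 60, 0, 3.2, -4, 0, 60, 0, 3.2, -8, 0, 60, 0, 3.2, -11, 0, 60],
)

```text
clock: 24.03
tcp_pos: [462.6, 203.5, 132.7]
ee_rot: [3.1, 0.503, -0.002]
contact_force: [-0.8, -0.2, -0.7]
grip_width: 0.606
```

Request:
send_rows(
  plan=[0, 0, -1, 0, 60, 0, 0, -1.5, 0, 60, 0, 0, -1.5, 0, 60, 0, 0, -1.5, 0, 60],
)

```text
clock: 24.37
tcp_pos: [464.6, 204.3, 122.0]
ee_rot: [-3.101, -0.502, -0.005]
contact_force: [0.1, 0.2, 0.3]
grip_width: 0.599
```

```bash
python3 look.py 13 side
python3 - <<'E'
from h import *
s=cv2.imread('pics/side13.png')
cv2.imwrite('pics/m13.png',cv2.resize(s[90:180,205:295],(600,600),interpolation=2))
E
```

```text
24.3667 [464.6 204.3 122. ] [-3.101 -0.502 -0.005] [0.1 0.2 0.3] 0.5990070211375634 [ 0.21  0.05  2.08 -0.    1.01  1.46]
```

View pics/m13.png

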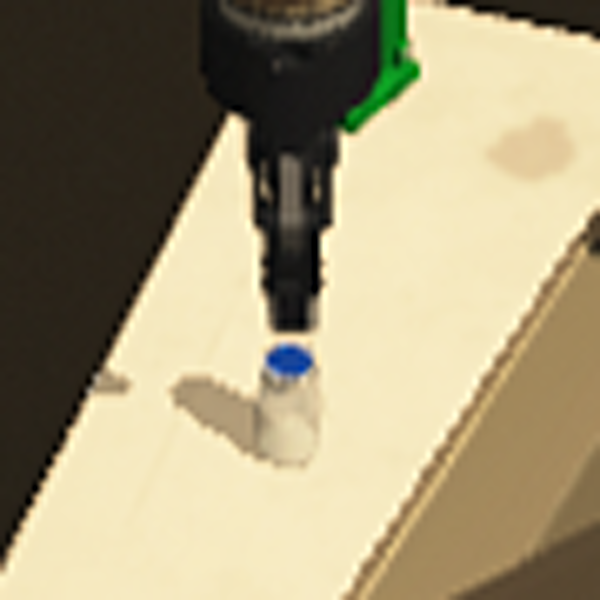

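Request:
send_rows(
  plan=[-0.2, 0.15, 0, 0, 60, -0.2, 0.15, -2, 0, 60, -0.2, 0.15, -4, 0, 60, -0.2, 0.15, -6, 0, 60, -0.2, 0.15, -8, 0, 60],
)

```text
clock: 24.83
tcp_pos: [462.5, 206.5, 41.4]
ee_rot: [-3.101, -0.504, -0.006]
contact_force: [0.4, 0.0, 0.3]
grip_width: 0.602
```

Request:
send_rows(
  plan=[0, 0, -0.6, 0, 60, 0, 0, -1.2, 0, 60, 0, 0, -1.3, 0, 60, 0, 0, -1.3, 0, 60, 0, 0, -1.3, 0, 60],
)

```text
clock: 25.25
tcp_pos: [462.2, 206.3, 28.7]
ee_rot: [-3.101, -0.503, -0.004]
contact_force: [0.1, 0.4, -0.6]
grip_width: 0.6
```

```bash
python3 look.py 14 side
python3 - <<'E'
from h import *
s=cv2.imread('pics/side14.png')
cv2.imwrite('pics/m14.png',cv2.resize(s[100:180,210:290],(560,560),interpolation=2))
E
```

```text
25.25 [462.2 206.3  28.7] [-3.101 -0.503 -0.004] [ 0.1  0.4 -0.6] 0.6003534498356751 [ 0.22  0.21  2.12 -0.    0.81  1.47]
```

View pics/m14.png

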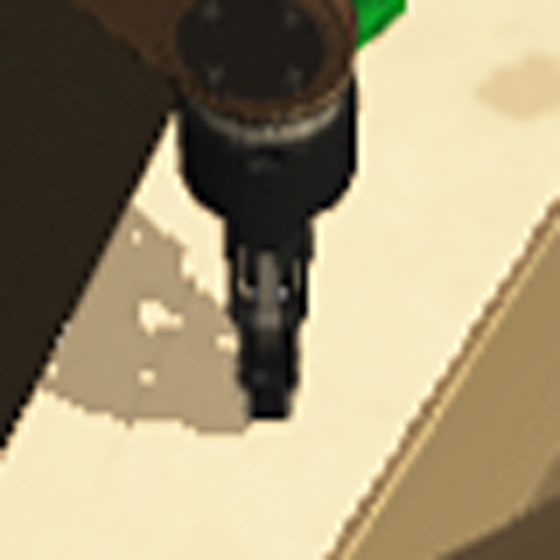

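Vial hidden between the fingers, no contact force; now close gently.

Request:
send_rows(
  plan=[0, 0, 0, 0, 45, 0, 0, 0, 0, 38, 0, 0, 0, 0, 30, 0, 0, 0, 0, 25, 0, 0, 0, 0, 20],
  newtons=30,
)

```text
clock: 25.72
tcp_pos: [461.7, 206.1, 28.1]
ee_rot: [-3.101, -0.503, -0.002]
contact_force: [-1.5, 0.0, 4.5]
grip_width: 0.324
```

Request:
send_rows(
  plan=[0, 0, 0, 0, 20, 0, 0, 0, 0, 20, 0, 0, 0, 0, 20],
)

```text
clock: 25.97
tcp_pos: [461.7, 206.1, 28.1]
ee_rot: [-3.101, -0.503, -0.002]
contact_force: [-1.1, -0.6, 5.5]
grip_width: 0.321
```

Request:
send_rows(
  plan=[0, 0, 0.5, 0, 20, 0, 0, 1.5, 0, 20, 0, 0, 3, 0, 20, 0, 0, 5, 0, 20, 0, 0, 8, 0, 20],
)

```text
clock: 26.38
tcp_pos: [458.9, 205.5, 106.1]
ee_rot: [3.101, 0.503, -0.009]
contact_force: [0.3, 0.1, -0.7]
grip_width: 0.327
```

```bash
python3 look.py 15 side
python3 - <<'E'
from h import *
s=cv2.imread('pics/side15.png')
cv2.imwrite('pics/m15.png',cv2.resize(s[90:170,210:290],(560,560),interpolation=2))
E
```

```text
26.3833 [458.9 205.5 106.1] [ 3.101  0.503 -0.009] [ 0.3  0.1 -0.7] 0.32723775990456394 [0.22 0.07 2.09 0.   0.98 1.47]
```

View pics/m15.png

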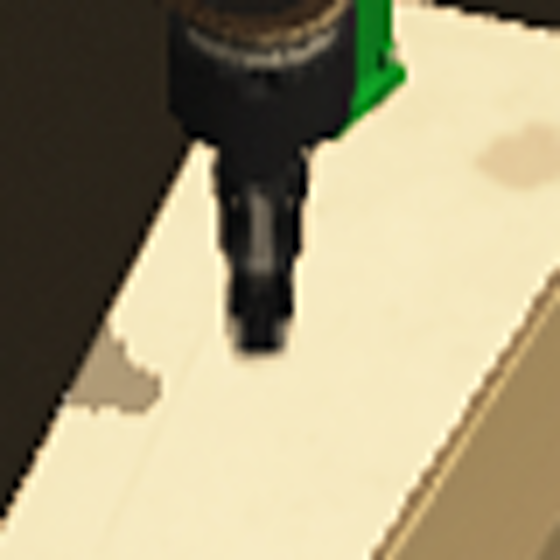

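Request:
send_rows(
  plan=[0, -1.5, 1.5, 0, 20, -0.3, -4, 3, 0, 20, -0.6, -7.5, 3, 0, 20, -0.9, -11, 3, 0, 20, -1.2, -15, 3, 0, 20],
)

```text
clock: 26.85
tcp_pos: [448.9, 55.2, 138.2]
ee_rot: [3.1, 0.506, 0.003]
contact_force: [-0.1, -0.8, -0.0]
grip_width: 0.33
```

Request:
send_rows(
  plan=[-0.1, -4, 0, 0, 20, -0.3, -8, 0, 0, 20, -0.4, -12, 0, 0, 20, -0.5, -15.5, 0, 0, 20, -0.6, -18.6, 0, 0, 20],
)

```text
clock: 27.27
tcp_pos: [442.7, -132.3, 137.9]
ee_rot: [3.1, 0.501, 0.001]
contact_force: [-0.1, 0.5, -1.3]
grip_width: 0.328
```

Request:
send_rows(
  plan=[0, 0, 0, 0, 20, 0, 0, 0, 0, 20, 0, 0, 0, 0, 20],
)

```text
clock: 27.52
tcp_pos: [442.9, -129.6, 137.3]
ee_rot: [-3.101, -0.502, 0.0]
contact_force: [-1.0, 1.0, 0.0]
grip_width: 0.326
```

```bash
python3 look.py 16 side
python3 - <<'E'
from h import *
s=cv2.imread('pics/side16.png')
cv2.imwrite('pics/m16.png',cv2.resize(s[170:270,150:250],(600,600),interpolation=2))
E
```

```text
27.5167 [ 442.9 -129.6  137.3] [-3.101 -0.502  0.   ] [-1.  1.  0.] 0.3262456651988185 [-0.51 -0.08  2.18  0.    1.04  0.74]
```

View pics/m16.png

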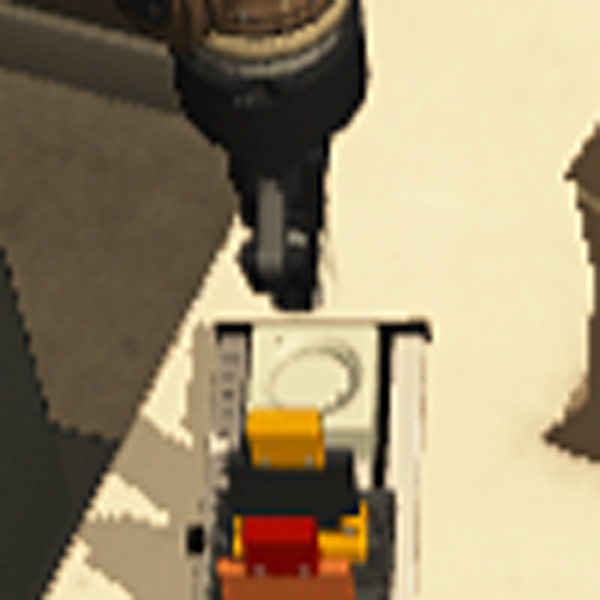

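Request:
send_rows(
  plan=[0, 0, -1.5, 0, 20, 0, 0, -3, 0, 20, 0, 0, -4.5, 0, 20, 0, 0, -5, 0, 20, 0, 0, -5, 0, 20],
)

```text
clock: 27.98
tcp_pos: [442.0, -128.1, 85.8]
ee_rot: [-3.098, -0.506, 0.005]
contact_force: [-1.3, 0.5, -0.1]
grip_width: 0.324
```

Request:
send_rows(
  plan=[0, 0, 0, 0, 20, 0, 0, 0, 0, 20, 0, 0, 0, 0, 20],
)

```text
clock: 28.23
tcp_pos: [443.9, -130.1, 88.4]
ee_rot: [3.1, 0.504, 0.003]
contact_force: [0.8, 0.0, -0.8]
grip_width: 0.327
```

```bash
python3 look.py 17 side top
python3 - <<'E'
from h import *
s=cv2.imread('pics/side17.png')
cv2.imwrite('pics/m17.png',cv2.resize(s[190:270,160:240],(600,600),interpolation=2))
E
```

```text
28.2333 [ 443.9 -130.1   88.4] [3.10e+00 5.04e-01 3.00e-03] [ 0.8  0.  -0.8] 0.3267555927262993 [-0.51  0.01  2.2   0.    0.93  0.74]
```

View pics/m17.png

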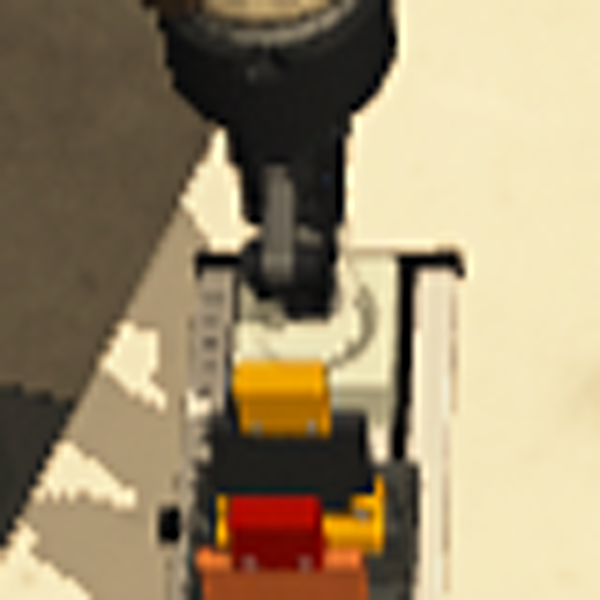

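Request:
send_rows(
  plan=[0, 0, -0.5, 0, 20, 0, 0, -1, 0, 20, 0, 0, -1.5, 0, 20, 0, 0, -1.9, 0, 20, 0, 0, -2, 0, 20],
)

```text
clock: 28.75
tcp_pos: [442.4, -129.6, 66.1]
ee_rot: [-3.1, -0.503, 0.003]
contact_force: [-0.1, -0.3, 0.6]
grip_width: 0.325
```

Request:
send_rows(
  plan=[0, 0, -0.1, 0, 20, 0, 0, -0.2, 0, 20, 0, 0, -0.3, 0, 20, 0, 0, -0.3, 0, 20],
)

```text
clock: 29.08
tcp_pos: [443.2, -130.0, 64.3]
ee_rot: [-3.101, -0.503, 0.0]
contact_force: [0.6, 0.5, -0.7]
grip_width: 0.323
```

Request:
send_rows(
  plan=[0, 0, -0.1, 0, 20, 0, 0, -0.2, 0, 20, 0, 0, -0.2, 0, 20],
)

```text
clock: 29.33
tcp_pos: [443.4, -130.1, 64.1]
ee_rot: [-3.1, -0.504, 0.002]
contact_force: [-4.2, 2.0, 10.8]
grip_width: 0.325
```

Request:
send_rows(
  plan=[0, 0, 0.15, 0, 22, 0, 0, 0.15, 0, 40, 0, 0, 0.15, 0, 50, 0, 0, 0.15, 0, 50, 0, 0, 0.15, 0, 50],
)

```text
clock: 29.75
tcp_pos: [443.0, -129.9, 63.6]
ee_rot: [-3.101, -0.503, 0.0]
contact_force: [0.6, 0.0, -0.4]
grip_width: 0.499
```

Request:
send_rows(
  plan=[0, 0, 1, 0, 50, 0, 0, 3, 0, 50, 0, 0, 6, 0, 50, 0, 0, 9, 0, 50, 0, 0, 13, 0, 50],
)

```text
clock: 30.17
tcp_pos: [441.6, -129.2, 193.7]
ee_rot: [-3.098, -0.503, 0.005]
contact_force: [1.0, -0.4, 0.3]
grip_width: 0.499
```

Request:
send_rows(
  plan=[0, 4, 1, 0, 50, 0, 8, 1, 0, 50, 0, 12, 1, 0, 50, 0, 16, 1, 0, 50, 0, 20, 1, 0, 50],
)

```text
clock: 30.58
tcp_pos: [442.9, 71.7, 205.0]
ee_rot: [3.101, 0.502, 0.003]
contact_force: [0.8, -0.5, 0.1]
grip_width: 0.498
```

```bash
python3 look.py 18 top side; for n in top side; do for c in blue red yellow; do python3 chk.py ${n}18 $c 100 140; done; done
python3 - <<'E'
from h import *
for n in('top','side'):
    for k in('0','18'):
        p,X=load(n+k); h=cv2.cvtColor(p,cv2.COLOR_RGB2HSV).astype(int)
        b=masks(p)['blue']&(X[...,1]>-170)&(X[...,1]<-90)&(X[...,0]<520); q=X[b]
        if len(q): print(n,k,'cap',len(q),q.mean(0),np.percentile(q[:,2],[5,95]))
        m=(h[...,0]>4)&(h[...,0]<14)&(h[...,1]>170)&(X[...,1]<-310)&(X[...,1]>-460)&(X[...,0]>420)&(X[...,0]<620); q=X[m]; print(n,k,'meter',len(q),q.mean(0),rect(q[:,:2]))
t=cv2.imread('pics/top18.png'); s=cv2.imread('pics/side18.png')
cv2.imwrite('pics/m18.png',np.hstack([cv2.resize(t[145:245,290:420],(520,400),interpolation=2),cv2.resize(s[210:330,150:230],(267,400),interpolation=2)]))
E
```

```text
30.5833 [442.9  71.7 205. ] [3.101e+00 5.020e-01 3.000e-03] [ 0.8 -0.5  0.1] 0.4982491812028254 [-0.07 -0.2   2.15  0.    1.19  1.18]
top18 blue 34 b [-12.6  -2.    9.6] a [-172.6 -166.8 -163.9] z [113.2 124.5 131.3] (array([ 494.2, -290.1]), array([22.8,  8.7]), 19.2)
top18 red 60 b [-14.2  -0.5  13.5] a [-129.1 -121.9 -117.3] z [105.7 123.8 130.9] (array([ 481.2, -247.3]), array([28.3, 12.6]), 13.5)
top18 yellow 53 b [-15.5  -1.7  11.8] a [-77.2 -69.2 -65.3] z [107.3 124.7 129.3] (array([ 463.5, -198.3]), array([28.1, 11.9]), 19.8)
side18 blue 99 b [-14.9  -0.6  13.7] a [-176.2 -174.1 -166.7] z [100.6 119.8 127.3] (array([ 496.1, -292.8]), array([28.6, 10.1]), 17.0)
side18 red 107 b [-14.4   0.5  14.3] a [-130.5 -127.6 -117.2] z [100.8 120.9 129. ] (array([ 481.3, -247.5]), array([29.9, 13.7]), 18.7)
side18 yellow 106 b [-15.9  -0.9  13.2] a [-79.3 -75.4 -67. ] z [101.4 120.1 127.5] (array([ 464. , -199.7]), array([29.8, 13. ]), 16.3)
top 0 meter 5 [ 520.98180375 -329.43211274   46.14095354] (array([ 522.3, -328.7]), array([72.7,  1.9]), 19.6)
top 18 cap 22 [ 445.22572258 -129.46700838   98.56494131] [ 93.97218687 102.7751221 ]
top 18 meter 3 [ 496.16666733 -337.62714653   44.73001627] (array([ 501.7, -336.4]), array([39.9,  1.3]), 14.9)
side 0 meter 514 [ 534.2441346  -387.60782946   41.39353138] (array([ 523.6, -370.7]), array([148.6,  57.3]), 23.8)
side 18 cap 38 [ 444.91464835 -129.66520015   97.69322399] [ 94.32909525 100.78777434]
side 18 meter 516 [ 534.13371813 -387.63747646   41.38663813] (array([ 523.3, -370.4]), array([147.8,  55.9]), 22.5)
```

View pics/m18.png

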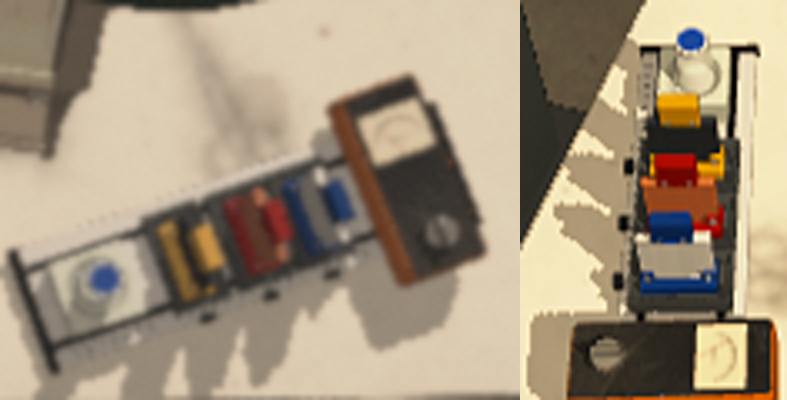

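Request:
send_rows(
  plan=[0, 0, 0, 0, 50, 0, 0, 0, 0, 50, 0, 0, 0, 0, 50, 0, 0, 0, 0, 50],
)

```text
clock: 31.02
tcp_pos: [443.3, 68.8, 203.9]
ee_rot: [3.101, 0.499, -0.0]
contact_force: [0.1, -0.4, -0.2]
grip_width: 0.497
```

```bash
python3 -c "
from rig import bot
print(bot.finish_job())"
```

```text
the job is handed in; nothing more can be done
None
```

The shielding test is set up and the job was handed in at about 31 s. The copper absorber went into the middle holder, the lead into the one next to the well, and the aluminium into the one next to the meter. The vial went into the well only after all three stood in place.

In the last images:
- **Absorbers:** the handle tops read about 124 mm from above, as expected for feet fully down. The foot tops, measured just before the vial was placed, read about 36–38 mm.
- **Vial:** it stands upright in the well with its cap top at about 98 mm.
- **Survey meter:** in the side camera it reads the same as at the start, within about 0.1 mm. The top camera saw too few of its orange pixels to check it.
- **Arm:** the gripper is open and clear of everything.

No check failed. The two cameras disagreed by a few millimetres along the bench, which fits their calibration tolerance and the faces each one sees.

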